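# Lock the bench block in the wedge clamp

## Robot

A 6-joint arm with a two-finger parallel gripper is mounted at the origin on a cart in front of the work surface, level with it; the furniture and walls round the work are solid. World frame = base frame: x ahead of the robot, y to its left, z up, the work surface at z = 0. Lengths are in m, angles in rad, forces in N, time in s.
With the tool pointing down it reaches from about 0.35 to 1 m from the base axis. Payload 7.1 kg.
Tool frame: the origin (TCP) lies at the very end of the fingers, on their centre line; the grasp point (between the pads) lies 19 mm behind it; x points along the fingers, z is the direction in which the jaws open and shut, and the axes are right-handed (so a half turn about x gives the same grasp; the last joint's range is limited). The gripper opens to 85 mm and grips with 20 to 120 N. Pads are 22 mm wide; open, the fingers measure 114 mm over their backs; the gripper's body (76 mm by 85 mm) begins 54 mm behind the grasp point. The pads swing forward as they close: fully open they stand 13 mm farther back than shut.
Start: joints at [1.172, 0.423, 1.63, -0, 1.089, -0.019], TCP at [0.232, 0.58, 0.231] pointing down, gripper open.
Joint ranges: [-3, 3], [-0.9, 2.11], [0.09, 2.58], [-1.31, 4.45], [0.11, 2.69], [-2.54, 2.54]. Speed limits (rad/s): [2.39, 2.39, 3.01, 3.14, 3.14, 3.14].

## Interface

Orientations are given as a 3x3 rotation matrix whose columns are the frame's x, y, z axes.
In Python, from rig import arm, cams gives the robot as it stands.
- The arm moves only by the tool apply_moves, never from a script. Its argument "series" is a list of rows, each a list of 3 entries, a list of its own where there are three numbers: the shift along the tool's x, y, z in mm, then the turn, a rotation vector about the tool's x, y, z in rad, then the finger opening in mm, from 0 to 85.4. A call has exactly 10 rows; each row shifts and turns the commanded pose from where the row before left it, along the tool's axes as they then stand; what a row does not reach is not made up. A row lasts 1/12 s, in which the tool goes at most 41.7 mm and 7.16 degrees, less where a joint would pass 70% of its speed; a pose out of reach is approached as far as the arm can. A call is refused whole if a number of a shift passes 41.7 or a number of a turn 0.125, either way. A call with a gripper value outside its range is refused whole. The fingers move at their own pace and stop on an object; "force" is the grip in N (left out, the last holds). Time passes only in rows, so rows that do not move let the fingers close, or fill a call up. It gives the time, the measured TCP pose, the force and the opening at its end, in the units of the state.
- arm.get_obs(): the state, without advancing time (a new reading comes with each control period).
- cams.read_camera(name): name is "side" or "top" or "wrist"; returns the picture (400x640x3 uint8, red, green, blue); there is no depth.
- cams.camera_model(name): a dict with "fx", "fy", "cx", "cy" (pixels), "k1" (the pictures are not rectified: a ray, as slopes to the right and down, at radius r is drawn at 1 + k1 r^2 times it, then the intrinsics apply), "pose" (4x4, takes a point from camera to world coordinates). Camera axes: x right, y down, z forward; pixel columns grow to the right and rows downward; lengths in m; the calibration is good to about 2 mm. A picture is of the moment at which its call begins: read the wrist's pose just before it. camera_model takes no time and is no camera call; for the wrist camera it gives the pose at the moment of the call.
- arm.sign_off(): hands the job in, once; it reports no verdict.
Trained networks look in the newest picture that a camera, given by its name, has taken for a name from the list of things; names that differ only in an ending like _2 or _b are one class to them, and where a whole thing is asked for, a point or a joint stands for the part that bears it (a point fixed in the world has none). Each returns a list of dicts, best first, with "conf" (0 to 1); they miss things now and then, are a little off and sometimes report something else, mostly with a low value. They report only what shows in the picture. A call takes as long as a camera call. They do not tell look-alikes from the thing itself.
- cams.boxes_of(camera, thing): "at" ([x, y, z] in m, in world coordinates, good to about 4 mm: the middle of the surface that is visible of it).
The state is a dict: "clock": time; "qpos": joint angles; "dq": joint speeds; "joint_torque": joint torques, N m; "tcp_pos": TCP position; "ee_rot": TCP orientation; "contact_force": force on the tool from outside, world axes, zero at the start; "moment": the same for the moment, N m; "gripper_width": opening from 0.0 (shut) to 1.0 (fully open).
Only numpy, scipy, OpenCV 4.12 (cv2) and the standard library are available. Lean on these libraries where they do the work, as an engineer would, in place of code of your own. Each camera call takes 0.05 s, during which the arm holds its last target.

## Task

Set the small steel block on the base of the wooden wedge clamp, square in the corner between the sprung side jaw and the end stop, and let go of it. Then slide the loose wooden wedge, thin end first and standing on the base, into the gap between the block and the slanted rail and drive it in firmly until it jams, so that the block stays locked tight against the pressed-in jaw when you let go. Leave the other things where they are.

Things in the scene. Friction and masses are not known exactly. Their poses are not given: they have to be found in the camera images.
- wedge_clamp: Low wooden clamp fixed to the desk. Origin on the desk top under it; +x: the way the wedge is driven (roughly away from the robot), y left, z up. In its frame, mm: base board x -34..60, y -62..66, z 0..10. On the right the sprung side jaw, inner face y = -30, x -34..26; behind it a fixed rail to y = -60; far side: end stop, near face x = 30, y -28..12. All of them: z 10..20. Front (-x) open.
- side_jaw (a joint): The clamp's right-hand jaw, cork-faced, on two springs: 0 m when free, grows as it is pressed to the right (clamp -y), to a hard stop at 0.0025 m; 3 N per mm. The driven wedge pushes the block against it, so it shows how tight the block is held; 0.0015 is well tight.
- slant_rail (a point): Middle of the inner face of the clamp's slanted left rail: clamp frame (5, 35.5, 15) mm, axes those of the clamp. The rail is 14 mm thick, z 10..20; its inner face runs from (x -34, y 41) to (x 44, y 30), so the gap narrows towards +x by 1 mm in 7.
- bay (a point): Where the steel block's centre is when it sits in the corner between side jaw (free) and end stop: clamp frame (5, -5, 22) mm, axes those of the clamp. The gap then left between the block's left face and the slanted rail is 19 mm wide at the block's front and 12 mm at its far face.
- wedge_home (a point): Where wedge_tail is when the wedge is well tight (jaw pressed 1.5 mm): clamp frame (-59, 30.5, 25) mm, axes those of the clamp. It first touches about 10 mm before that and goes at most 7 mm beyond. The tail is then in free air in front of the base. Drive along the clamp's +x with a push rising to about 15 N; friction (about 0.3, waxed wood) keeps it jammed; if it stops short, push again.
- block_center (a point): Centre of the small steel bench block, 50 x 50 x 24 mm (24 high), about 0.46 kg, loose on the desk. In the clamp its top 14 mm stand above the rails. Axes along its edges, z up.
- wedge_tail (a point): Centre of the straight tail of the loose pale wooden wedge (114 mm long, 30 high, 60 g). x points to the thin nose. Tail: x -15..15, y -12..12 mm, parallel sides, the place to grip. From x = 15 to the nose at x = 99 it tapers from 24 to 12 mm thick: right side (-y) flat at y = -12, goes against the block; left side slants from y = 12 to y = 0, goes against the slanted rail.
- wedge_nose (a point): Middle of the wedge's thin end face (12 mm thick), half-way up; 99 mm ahead (+x) and 6 mm to the right (-y) of wedge_tail.
- steel_block: The steel bench block itself; origin under its centre.
- wood_wedge: The wooden wedge itself; origin under the centre of its tail.
- tin_dark: small round tin, dark lid, 40 mm across, 23 mm high; bystander, origin under its centre
- brass_weight: turned brass weight, 28 mm across, 31 mm high; bystander, origin under its centre
- collet_punch: small punch with a dark grip, 54 mm long, 10 mm thick, lying; bystander, origin under its centre
- offcut: plain brown wood offcut 50 x 58 x 26 mm, no taper; bystander, origin under its centre
There are look-alikes about, which are no part of the job. What is shaped like the steel_block but turquoise is not meant.

How it is judged:
By the outcome, as a careful person would: the job done as asked, in the order asked, and still so for the second after the job is handed in, with the robot touching nothing.
It also fails if it takes over 64 s, if anything falls off the work surface, if the arm or the gripper's body presses on something with over 40 N, if the wrist force passes 120 N, or if a joint passes its speed limit or range.

## Working session

There is one attempt and no reset: what is moved stays moved. The work goes in short steps, Python scripts to look and compute and a tool call to move; the robot and the scene stay as the last step left them, time stands still between calls to the robot, and variables do not carry over. Pictures are saved under pics/ and viewed, and the job is handed in when it is done.

Besides the shell and the picture viewer there is one more tool, called after ">>>" as name(argument=value, ...) on one line, values as JSON. apply_moves: Moves the arm, as the interface text tells. Its arguments: {"type":"object","properties":{"series":{"type":"array"},"force":{"type":"number"}},"required":["series"]}

```bash
mkdir -p pics; ls
python3 - <<'E'
from rig import arm,cams
import cv2
o=arm.get_obs();print(o)
for n in ["side","top","wrist"]:
    m=cams.camera_model(n);print(n,m)
    im=cams.read_camera(n);cv2.imwrite(f"pics/{n}0.png",im[:,:,::-1])
for n in ["top","side"]:
  for t in ["wedge_clamp","steel_block","wood_wedge","tin_dark","brass_weight","collet_punch","offcut","wedge_tail","wedge_nose","bay"]:
    try: print(n,t,[(r['conf'],r['at']) for r in cams.boxes_of(n,t)][:3])
    except Exception as e: print(t,e)
E
```

```text
pics
{'clock': 0.0, 'qpos': array([ 1.17200760e+00,  4.23857496e-01,  1.63072248e+00,  4.44708759e-06,
        1.08859776e+00, -1.89814538e-02]), 'dq': array([-0.00054974, -0.00108042,  0.00032388, -0.00015827,  0.00167779,
        0.00047195]), 'joint_torque': array([ 1.74743363e-03, -5.57385063e+01, -2.81744027e+01,  1.01049187e-05,
        7.24339581e-03, -1.82447150e-05]), 'tcp_pos': array([0.23145774, 0.57995238, 0.23052254]), 'ee_rot': array([[-6.19120014e-04, -9.28735330e-01,  3.70742907e-01],
       [-1.45916919e-03,  3.70743422e-01,  9.28734185e-01],
       [-9.99998744e-01,  3.40212943e-05, -1.58471665e-03]]), 'contact_force': array([-0.04366169,  0.3276357 ,  0.58376095]), 'moment': array([ 0.05464972, -0.01847097, -0.00605208]), 'gripper_width': 0.9969845954213692}
side {'fx': 432.55919549889626, 'fy': 432.55919549889626, 'cx': 322.1395225490954, 'cy': 198.70884714499357, 'k1': -0.08542406307852696, 'pose': array([[ 0.43886193, -0.53598396,  0.72119443, -0.09022781],
       [-0.89823873, -0.28296394,  0.33630134, -0.37105525],
       [ 0.02381989, -0.79539463, -0.60562365
[... 1408 characters left out ...]
mp [(0.98, [0.5919, -0.165, 0.0112])]
side steel_block [(0.91, [0.6922, -0.3339, 0.0215]), (0.87, [0.5707, -0.3093, 0.0226])]
side wood_wedge [(0.7, [0.5923, -0.168, 0.0128]), (0.66, [0.5611, 0.0277, 0.0255]), (0.34, [0.5731, -0.3089, 0.0219])]
side tin_dark [(0.61, [0.7131, -0.0629, 0.0198])]
side brass_weight [(0.72, [0.727, -0.2543, 0.0189]), (0.42, [0.5688, -0.3074, 0.0228])]
side collet_punch []
side offcut [(0.86, [0.5795, 0.272, 0.0279])]
side wedge_tail [(0.78, [0.5625, 0.0255, 0.0256]), (0.64, [0.7295, -0.257, 0.0217]), (0.41, [0.7113, -0.0637, 0.0188])]
side wedge_nose [(0.61, [0.5638, 0.0259, 0.0258])]
side bay [(0.78, [0.5915, -0.1656, 0.0071]), (0.16, [0.5703, -0.3076, 0.0223])]
```

View pics/top0.png

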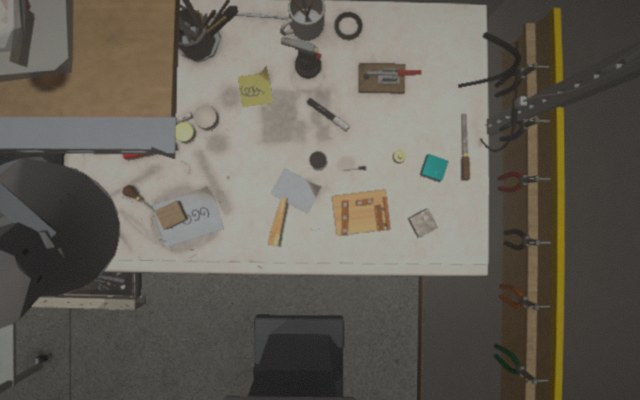

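View pics/side0.png

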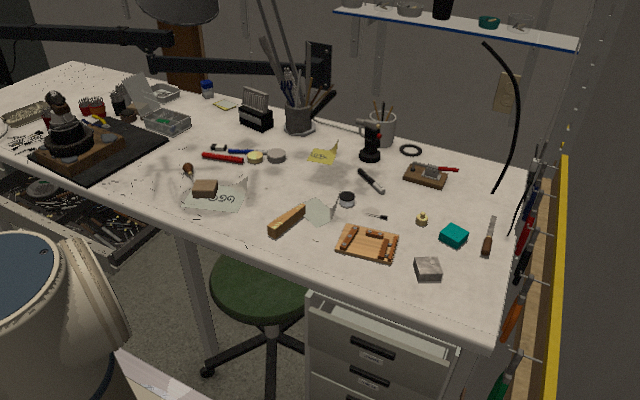

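Run:
```python
import cv2,numpy as np
a=cv2.imread("pics/top0.png")[140:260,240:460]
cv2.imwrite("pics/topc.png",cv2.resize(a,None,fx=3.6,fy=3.6,interpolation=cv2.INTER_CUBIC))
a=cv2.imread("pics/side0.png")[180:300,250:480]
cv2.imwrite("pics/sidec.png",cv2.resize(a,None,fx=3.4,fy=3.4,interpolation=cv2.INTER_CUBIC))
```

```text
(no output)
```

View pics/topc.png

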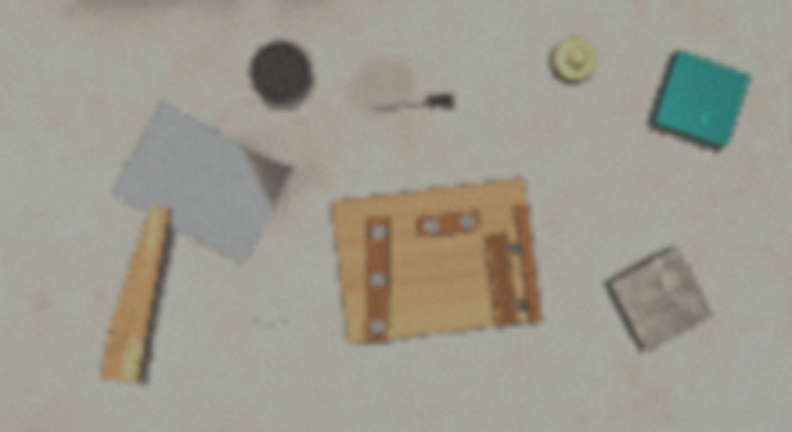

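View pics/sidec.png

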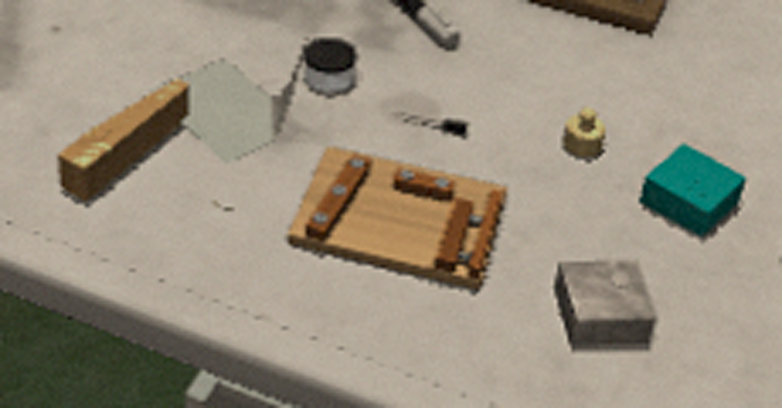

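View pics/wrist0.png

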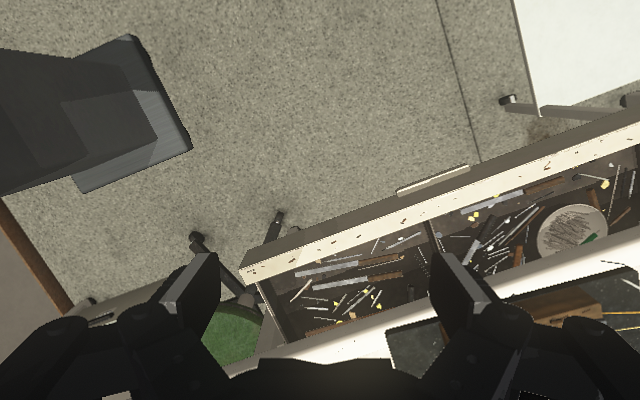

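```bash
cat > h.py <<'E'
from rig import arm,cams
import numpy as np,cv2
from scipy.spatial.transform import Rotation as R
def Rdown(yaw):
    c,s=np.cos(yaw),np.sin(yaw)
    return np.array([[0,-s,c],[0,c,s],[-1,0,0]])
def st():
    o=arm.get_obs();Q=o['ee_rot']
    print("t%.2f"%o['clock'],"tcp",np.round(o['tcp_pos']*1000,1),"yaw %.2f"%np.degrees(np.arctan2(Q[1,2],Q[0,2])),"F",np.round(o['contact_force'],1),"w %.3f"%o['gripper_width'],"q",np.round(o['qpos'],2));return o
def plan(p,yawdeg,n):
    "rows: turn about tool x constant; shift per row constant in first-order tool frames"
    o=arm.get_obs();P=o['tcp_pos']*1000;Q=o['ee_rot'];p=np.array(p,float)*1000
    rv=R.from_matrix(Q.T@Rdown(np.radians(yawdeg))).as_rotvec()
    print("turn total",np.round(rv,3),"per row",np.round(rv/n,4))
    d=(p-P)/n; 
    for i in range(n):
        Qi=Q@R.from_rotvec(rv*i/n).as_matrix()
        print(i,np.round(Qi.T@d,1))
def pix2ray(cam,uv,m=None):
    m=m or cams.camera_model(cam)
    x=(uv[0]-m['cx'])/m['fx'];y=(uv[1]-m['cy'])/m['fy'];a,b=x,y
    for _ in range(10):
        k=1+m['k1']*(a*a+b*b);a,b=x/k,y/k
    return m['pose'][:3,:3]@np.array([a,b,1]),m['pose'][:3,3]
def onz(cam,uv,z,m=None):
    d,o=pix2ray(cam,uv,m);return o+d*(z-o[2])/d[2]
def proj(cam,p,m=None):
    m=m or cams.camera_model(cam)
    q=m['pose'][:3,:3].T@(np.array(p)-m['pose'][:3,3]);a,b=q[0]/q[2],q[1]/q[2];k=1+m['k1']*(a*a+b*b)
    return np.array([m['fx']*a*k+m['cx'],m['fy']*b*k+m['cy']])
def snap(cam,name,crop=None,f=1):
    m=cams.camera_model(cam);im=cams.read_camera(cam)[:,:,::-1].copy()
    np.save(f"pics/{name}_pose.npy",m['pose']);cv2.imwrite(f"pics/{name}.png",im);return im,m
E
python3 - <<'E'
from h import *
st();plan([0.57,-0.28,0.23],28,30)
E
```

```text
t1.15 tcp [231.7 580.4 231.3] yaw 68.24 F [ 0.3 -0.4 -0.3] w 1.001 q [ 1.17  0.42  1.63  0.    1.09 -0.02]
turn total [ 0.702 -0.     0.   ] per row [ 0.0234 -0.      0.    ]
0 [  0.  -21.1 -22.5]
1 [  0.  -21.6 -22. ]
2 [  0.  -22.1 -21.4]
3 [  0.  -22.6 -20.9]
4 [  0.  -23.1 -20.4]
5 [  0.  -23.6 -19.8]
6 [  0.  -24.  -19.3]
7 [  0.  -24.5 -18.7]
8 [  0.  -24.9 -18.1]
9 [  0.  -25.3 -17.5]
10 [  0.  -25.7 -16.9]
11 [  0.  -26.1 -16.3]
12 [  0.  -26.5 -15.7]
13 [  0.  -26.9 -15.1]
14 [  0.  -27.2 -14.5]
15 [  0.  -27.5 -13.8]
16 [  0.  -27.9 -13.2]
17 [  0.  -28.2 -12.5]
18 [  0.  -28.4 -11.9]
19 [  0.  -28.7 -11.2]
20 [  0.  -29.  -10.5]
21 [  0.  -29.2  -9.8]
22 [  0.  -29.4  -9.1]
23 [  0.  -29.6  -8.5]
24 [  0.  -29.8  -7.8]
25 [  0.  -30.   -7.1]
26 [  0.  -30.2  -6.4]
27 [  0.  -30.3  -5.6]
28 [  0.  -30.4  -4.9]
29 [  0.  -30.5  -4.2]
```

>>> apply_moves(series=[[[0,-21,-22.5],[0.0234,0,0],85],[[0,-21.6,-22],[0.0234,0,0],85],[[0,-22,-21.4],[0.0234,0,0],85],[[0,-22.6,-21],[0.0234,0,0],85],[[0,-23,-20.4],[0.0234,0,0],85],[[0,-23.6,-19.8],[0.0234,0,0],85],[[0,-24,-19.3],[0.0234,0,0],85],[[0,-24.5,-18.7],[0.0234,0,0],85],[[0,-25,-18],[0.0234,0,0],85],[[0,-25.3,-17.5],[0.0234,0,0],85]])

```text
clock: 1.98
tcp_pos: [0.3445, 0.2926, 0.2315]
ee_rot: [[0.0, -0.817, 0.577], [0.0, 0.577, 0.817], [-1.0, -0.0, 0.001]]
contact_force: [1.1, 0.5, 0.4]
gripper_width: 0.996
```

>>> apply_moves(series=[[[0,-25.7,-17],[0.0234,0,0],85],[[0,-26,-16.3],[0.0234,0,0],85],[[0,-26.5,-15.7],[0.0234,0,0],85],[[0,-27,-15],[0.0234,0,0],85],[[0,-27.2,-14.5],[0.0234,0,0],85],[[0,-27.5,-13.8],[0.0234,0,0],85],[[0,-28,-13],[0.0234,0,0],85],[[0,-28,-12.5],[0.0234,0,0],85],[[0,-28.4,-12],[0.0234,0,0],85],[[0,-28.7,-11],[0.0234,0,0],85]])

```text
clock: 2.82
tcp_pos: [0.4575, 0.0059, 0.2316]
ee_rot: [[0.001, -0.661, 0.751], [0.0, 0.751, 0.661], [-1.0, -0.0, 0.0]]
contact_force: [0.3, 0.5, -0.2]
gripper_width: 0.997
```

Run:
```python
from h import *
st();snap("wrist","w1")
```

```text
t2.82 tcp [457.5   5.9 231.6] yaw 41.35 F [ 0.3  0.5 -0.2] w 0.997 q [-0.01  0.17  1.99  0.    0.98 -0.73]
```

View pics/w1.png

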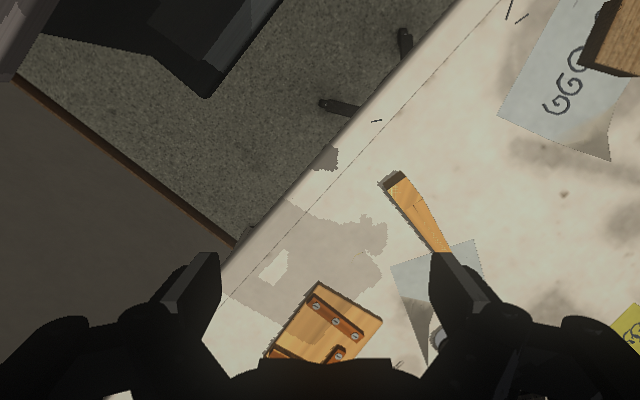

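>>> apply_moves(series=[[[0,-29,-10.5],[0.0234,0,0],85],[[0,-29.2,-9.8],[0.0234,0,0],85],[[0,-29.4,-9],[0.0234,0,0],85],[[0,-29.6,-8.5],[0.0234,0,0],85],[[0,-29.8,-7.8],[0.0234,0,0],85],[[0,-30,-7],[0.0234,0,0],85],[[0,-30,-6.4],[0.0234,0,0],85],[[0,-30.3,-5.6],[0.0234,0,0],85],[[0,-30.4,-5],[0.0234,0,0],85],[[0,-30.5,-4],[0.0234,0,0],85]])

```text
clock: 3.7
tcp_pos: [0.5704, -0.2805, 0.2313]
ee_rot: [[-0.0, -0.469, 0.883], [0.0, 0.883, 0.469], [-1.0, 0.0, 0.0]]
contact_force: [0.5, 0.3, 0.4]
gripper_width: 0.997
```

Run:
```python
from h import *
st();snap("wrist","w2")
```

```text
t3.70 tcp [ 570.4 -280.5  231.3] yaw 27.94 F [0.5 0.3 0.4] w 0.997 q [-0.48  0.44  1.61  0.    1.1  -0.96]
```

View pics/w2.png

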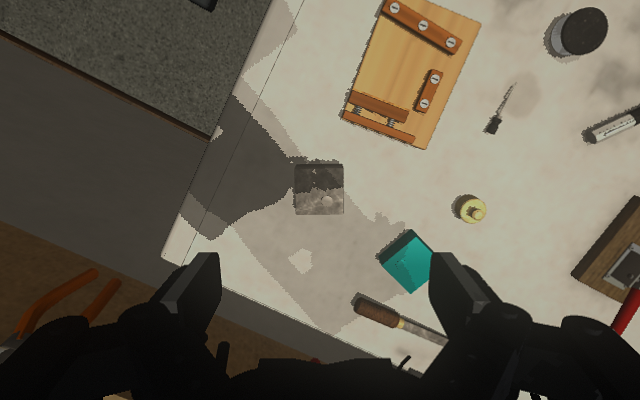

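Run:
```python
import cv2
a=cv2.imread("pics/w2.png")
cv2.imwrite("pics/w2a.png",cv2.resize(a[145:230,270:370],None,fx=7,fy=7,interpolation=cv2.INTER_CUBIC))
cv2.imwrite("pics/w2b.png",cv2.resize(a[0:155,330:490],None,fx=3.8,fy=3.8,interpolation=cv2.INTER_CUBIC))
```

```text
(no output)
```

View pics/w2a.png

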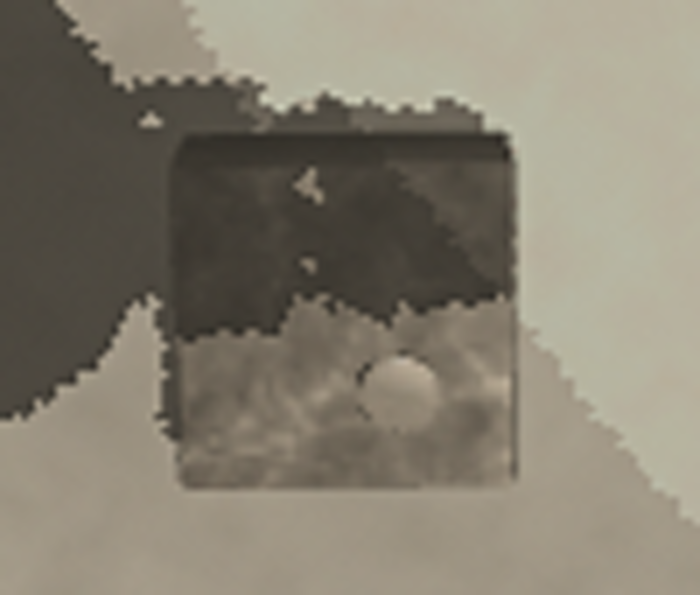

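View pics/w2b.png

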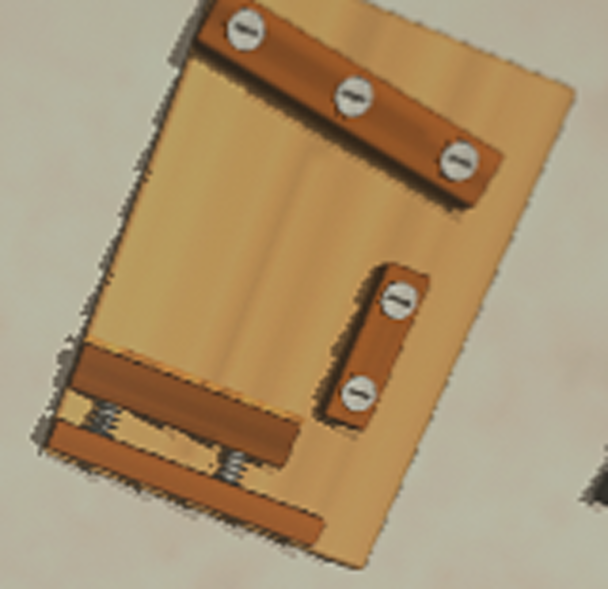

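Run:
```python
from h import *
from scipy.optimize import least_squares
m=cams.camera_model("wrist");m['pose']=np.load("pics/w2_pose.npy")
B=np.array([(174,160),(516,162),(518,487),(181,487)])/7+[270,145]-0.43
P=np.array([onz("wrist",b,0.024,m) for b in B])*1000
print(np.round(P,1),"c",P.mean(0))
for i in range(4):
    d=P[(i+1)%4]-P[i];print(np.linalg.norm(d),np.degrees(np.arctan2(d[1],d[0])))
pts=[((60,-62,10),(363,568)),((60,66,10),(575,92)),((-34,-62,10),(45,450)),((30,12,20),(386,264)),((26,-30,20),(300,420)),((-34,-30,20),(88,345)),((44,30,20),(472,204))]
def pr(v):
    c,s=np.cos(v[2]),np.sin(v[2]);r=[]
    for p,q in pts:
        w=np.array([v[0]+c*p[0]-s*p[1],v[1]+s*p[0]+c*p[1],p[2]])/1000
        r.append(proj("wrist",w,m)-(np.array(q)/3.8+[330,0]-0.4))
    return np.array(r).ravel()
s=least_squares(pr,[600,-165,0.11],loss='soft_l1');print(s.x,np.degrees(s.x[2]),np.round(s.fun.reshape(-1,2),1))
```

```text
[[ 544.4 -297.3   24. ]
 [ 588.2 -274.3   24. ]
 [ 612.5 -317.7   24. ]
 [ 567.8 -341.5   24. ]] c [ 578.21239648 -307.67540095   24.        ]
49.44515622114711 27.68401205737022
49.73399153104743 -60.784985138413006
50.612130387299025 -151.97910984412806
50.01408078698932 117.87038488434577
[ 5.88267762e+02 -1.68082277e+02  1.45817220e-01] 8.35471126043573 [[ 0.2  1.5]
 [ 0.5 -0.7]
 [-1.1  1.5]
 [ 0.2 -0.6]
 [ 1.2 -0.2]
 [-0.3 -2. ]
 [-0.7  1.3]]
```

>>> apply_moves(series=[[[17,-2.8,-0.6],[-0.001,0,0],85],[[17,-2.8,-0.6],[-0.001,0,0],85],[[17,-2.8,-0.6],[-0.001,0,0],85],[[17,-2.8,-0.6],[-0.001,0,0],85],[[17,-2.8,-0.6],[-0.001,0,0],85],[[17,-2.8,-0.6],[-0.001,0,0],85],[[17,-2.8,-0.6],[-0.001,0,0],85],[[17,-2.8,-0.6],[-0.001,0,0],85],[[17,-2.7,-0.6],[0,0,0],85],[[17,-2.6,-0.5],[0,0,0],85]])

```text
clock: 4.58
tcp_pos: [0.5781, -0.3061, 0.0605]
ee_rot: [[0.0, -0.477, 0.879], [-0.0, 0.879, 0.477], [-1.0, -0.0, 0.0]]
contact_force: [0.0, -0.5, 0.2]
gripper_width: 0.993
```

Run:
```python
from h import *
st();snap("wrist","w3")
```

```text
t4.58 tcp [ 578.1 -306.1   60.5] yaw 28.49 F [ 0.  -0.5  0.2] w 0.993 q [-0.51  0.68  1.65 -0.    0.82 -1.  ]
```

View pics/w3.png

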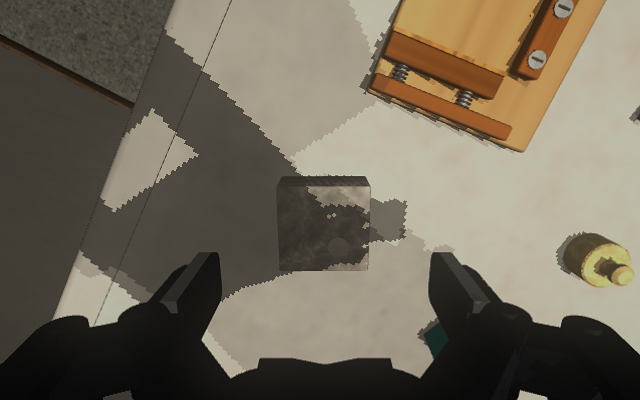

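Run:
```python
from h import *
m=cams.camera_model("wrist");m['pose']=np.load("pics/w3_pose.npy")
for B in [(278,187),(370,187),(370,270),(279,271)]: print(np.round(onz("wrist",B,0.024,m)*1000,1))
```

```text
[ 545.4 -298.3   24. ]
[ 588.1 -275.1   24. ]
[ 612.9 -317.    24. ]
[ 567.9 -342.2   24. ]
```

>>> apply_moves(series=[[[14,-0.6,-0.1],[0,0,0],85],[[14,-0.6,-0.1],[0,0,0],85],[[12,-0.4,0],[0,0,0],85],[[8,-0.2,0],[0,0,0],85],[[4.5,0,0],[0,0,0],85],[[0,0,0],[0,0,0],60],[[0,0,0],[0,0,0],40],[[0,0,0],[0,0,0],40],[[0,0,0],[0,0,0],40],[[0,0,0],[0,0,0],40]], force=40)

```text
clock: 5.47
tcp_pos: [0.5793, -0.3081, 0.0097]
ee_rot: [[0.001, -0.477, 0.879], [-0.001, 0.879, 0.477], [-1.0, -0.001, 0.001]]
contact_force: [0.4, 0.6, 1.1]
gripper_width: 0.569
```

Run:
```python
from h import *
st();snap("wrist","w4");snap("side","s4")
a=cv2.imread("pics/s4.png")[180:300,320:500]
cv2.imwrite("pics/s4c.png",cv2.resize(a,None,fx=4,fy=4,interpolation=cv2.INTER_CUBIC))
```

```text
t5.47 tcp [ 579.3 -308.1    9.7] yaw 28.48 F [0.4 0.6 1.1] w 0.569 q [-0.51  0.76  1.65 -0.    0.74 -1.  ]
```

View pics/w4.png

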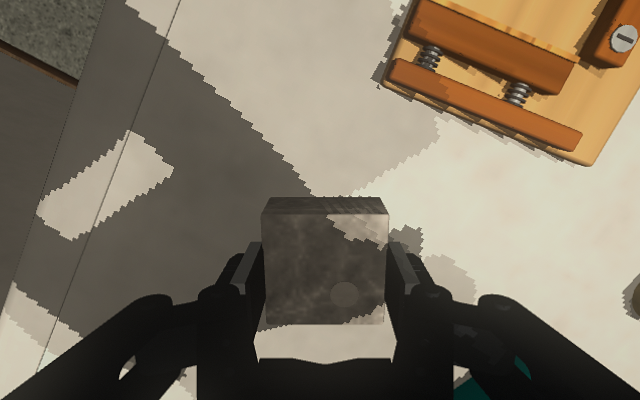

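View pics/s4c.png

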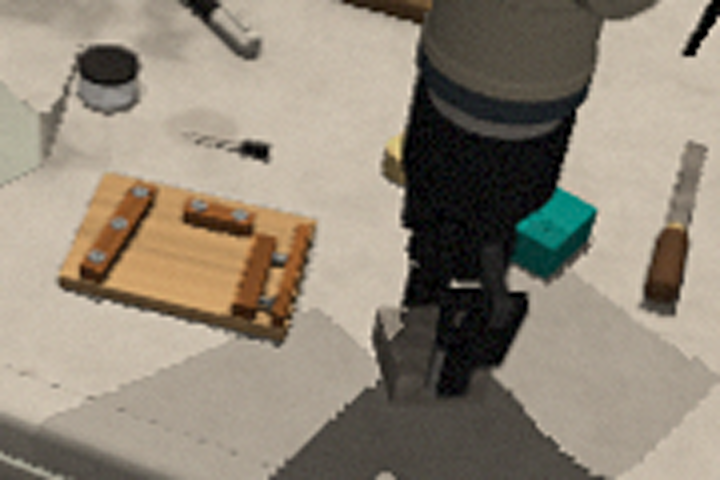

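Run:
```python
from h import *
for u in [(450,396),(440,396),(468,394)]:
    uv=np.array(u)/4+[320,180]
    for z in (0,0.005,.01,.015): print(u,z,np.round(onz("side",uv,z)*1000))
    
o=arm.get_obs();T=o['tcp_pos'];Q=o['ee_rot']
for d in (25,30,37):
  for y in (-11,11):
    for z in (0,10,15):
      p=T+Q@np.array([0,y/1000,-d/1000]);p[2]=z/1000
      print(d,y,z,np.round((proj("side",p)-[320,180])*4))
```

```text
(450, 396) 0 [ 565. -325.   -0.]
(450, 396) 0.005 [ 560. -325.    5.]
(450, 396) 0.01 [ 555. -325.   10.]
(450, 396) 0.015 [ 550. -326.   15.]
(440, 396) 0 [ 562. -320.    0.]
(440, 396) 0.005 [ 558. -320.    5.]
(440, 396) 0.01 [ 553. -321.   10.]
(440, 396) 0.015 [ 548. -321.   15.]
(468, 394) 0 [ 570. -333.    0.]
(468, 394) 0.005 [ 566. -333.    5.]
(468, 394) 0.01 [ 561. -333.   10.]
(468, 394) 0.015 [ 556. -334.   15.]
25 -11 0 [459. 402.]
25 -11 10 [462. 389.]
25 -11 15 [464. 382.]
25 11 0 [417. 403.]
25 11 10 [421. 390.]
25 11 15 [422. 383.]
30 -11 0 [461. 410.]
30 -11 10 [465. 396.]
30 -11 15 [466. 390.]
30 11 0 [419. 411.]
30 11 10 [423. 397.]
30 11 15 [424. 391.]
37 -11 0 [464. 420.]
37 -11 10 [468. 407.]
37 -11 15 [470. 400.]
37 11 0 [422. 421.]
37 11 10 [426. 408.]
37 11 15 [428. 401.]
```

>>> apply_moves(series=[[[-6,0,0],[0,0,0],40],[[-14,0,0],[0,0,0],40],[[-16,0,0],[0,0,0],40],[[-16,0,0],[0,0,0],40],[[-16,0,0],[0,0,0],40],[[-16,0,0],[0,0,0],40],[[-16,0,0],[0,0,0],40],[[-16,0,0],[0,0,0],40],[[-16,0,0],[0,0,0],40],[[-8,0,0],[0,0,0],40]])

```text
clock: 6.4
tcp_pos: [0.5791, -0.308, 0.1515]
ee_rot: [[0.002, -0.477, 0.879], [-0.001, 0.879, 0.477], [-1.0, -0.002, 0.001]]
contact_force: [0.7, -0.1, -5.4]
gripper_width: 0.572
```

Run:
```python
from h import *
st();plan([.59,-.225,.15],8,10)
```

```text
t6.40 tcp [ 579.1 -308.   151.5] yaw 28.48 F [ 0.7 -0.1 -5.4] w 0.572 q [-0.51  0.56  1.61 -0.    0.97 -1.  ]
turn total [0.357 0.001 0.002] per row [0.0357 0.0001 0.0002]
0 [0.1 6.8 4.9]
1 [0.1 6.9 4.7]
2 [0.1 7.1 4.4]
3 [0.1 7.3 4.2]
4 [0.1 7.4 3.9]
5 [0.1 7.5 3.6]
6 [0.1 7.7 3.4]
7 [0.1 7.8 3.1]
8 [0.1 7.9 2.8]
9 [0.1 8.  2.5]
```

Block is held (5.4 N load).

>>> apply_moves(series=[[[0,6.8,4.9],[0.0357,0,0],40],[[0,7,4.7],[0.0357,0,0],40],[[0,7,4.4],[0.0357,0,0],40],[[0,7.3,4.2],[0.0357,0,0],40],[[0,7.4,4],[0.0357,0,0],40],[[0,7.5,3.6],[0.0357,0,0],40],[[0,7.7,3.4],[0.0357,0,0],40],[[0,7.8,3],[0.0357,0,0],40],[[0,8,2.8],[0.0357,0,0],40],[[0,8,2.5],[0.0357,0,0],40]])

```text
clock: 7.23
tcp_pos: [0.5889, -0.224, 0.1487]
ee_rot: [[-0.001, -0.138, 0.99], [0.0, 0.99, 0.138], [-1.0, 0.001, -0.001]]
contact_force: [-0.3, -0.5, -5.2]
gripper_width: 0.573
```

Run:
```python
from h import *
st();snap("wrist","w5");print(cams.boxes_of("wrist","bay"),cams.boxes_of("wrist","slant_rail"))
```

```text
t7.23 tcp [ 588.9 -224.   148.7] yaw 7.92 F [-0.3 -0.5 -5.2] w 0.573 q [-0.38  0.53  1.67  0.    0.94 -0.52]
[{'at': [0.6012, -0.1557, 0.0129], 'conf': 0.85}] [{'at': [0.5961, -0.1567, 0.0119], 'conf': 0.95}, {'at': [0.7227, -0.0755, 0.0221], 'conf': 0.21}]
```

View pics/w5.png

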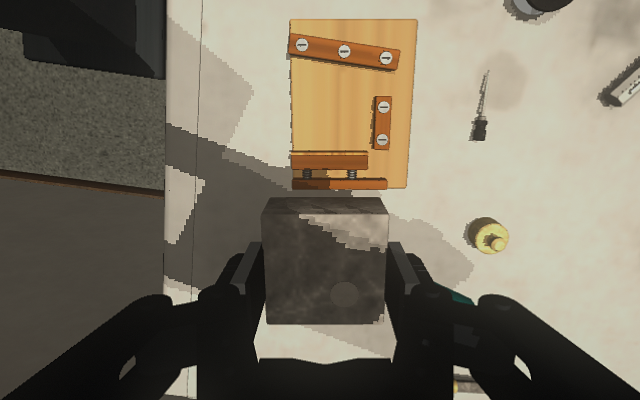

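Whole clamp visible at u 289–417, v 18–190, nearly aligned with the tool. I'll enlarge it.

Run:
```python
import cv2
a=cv2.imread("pics/w5.png")
cv2.imwrite("pics/w5a.png",cv2.resize(a[10:105,280:425],None,fx=5.5,fy=5.5,interpolation=cv2.INTER_CUBIC))
cv2.imwrite("pics/w5b.png",cv2.resize(a[90:195,280:425],None,fx=5.5,fy=5.5,interpolation=cv2.INTER_CUBIC))
```

```text
(no output)
```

View pics/w5a.png

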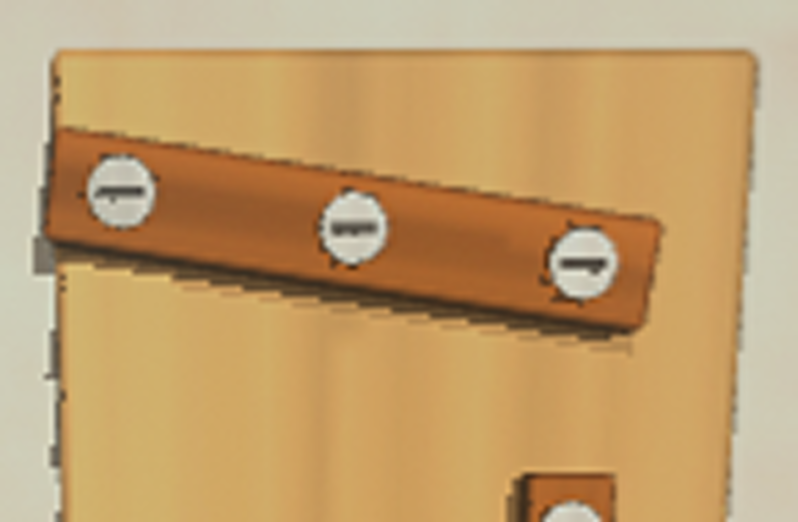

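View pics/w5b.png

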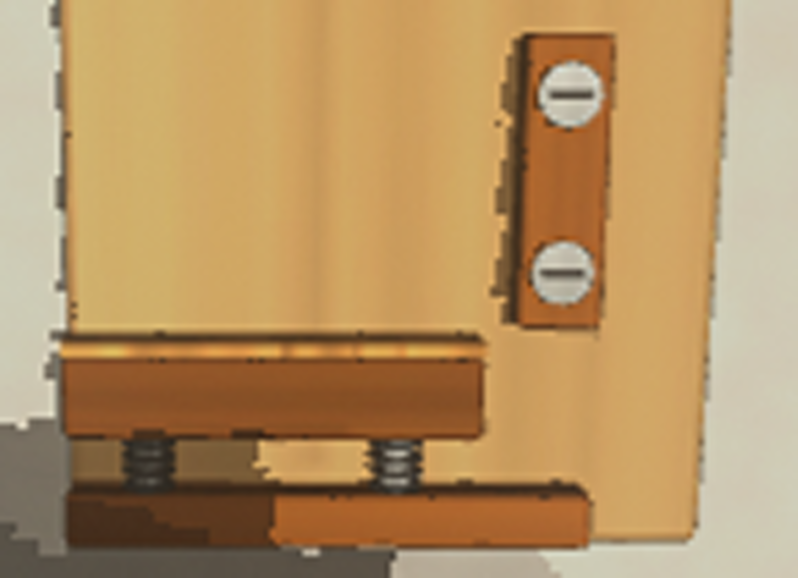

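```bash
cat > fit.py <<'E'
from h import *
from scipy.optimize import least_squares
def fit(m,pts,x0):
    def pr(v):
        c,s=np.cos(v[2]),np.sin(v[2]);r=[]
        for p,q in pts:
            w=np.array([v[0]+c*p[0]-s*p[1],v[1]+s*p[0]+c*p[1],p[2]])/1000
            r.append(proj("wrist",w,m)-q)
        return np.array(r).ravel()
    s=least_squares(pr,x0,loss='soft_l1');return s.x,s.fun.reshape(-1,2)
E
python3 - <<'E'
from fit import *
m=cams.camera_model("wrist");m['pose']=np.load("pics/w5_pose.npy")
A=lambda u,v:np.array([u,v])/5.5+[280,10]-.4
B=lambda u,v:np.array([u,v])/5.5+[280,90]-.4
pts=[((60,66,10),A(757,50)),((-34,66,10),A(53,51)),((44,30,20),A(638,332)),((-34,41,20),A(45,242)),((60,-62,10),B(695,541)),((30,12,20),B(526,36)),((30,-28,20),B(517,326)),((26,-30,20),B(485,339)),((-34,-30,20),B(60,340))]
x,f=fit(m,pts,[590,-168,.14]);print(x,np.degrees(x[2]));print(np.round(f,1))
# block held bottom/top
T=np.load("pics/w5_pose.npy");o=arm.get_obs()
c,s=np.cos(x[2]),np.sin(x[2])
print("bay",x[0]+c*5+s*5,x[1]+s*5-c*5)
for b in [(262,213),(389,213),(386,323),(266,324)]: print(np.round(onz("wrist",b,o['tcp_pos'][2]+0.0143,m)*1000,1))
E
```

```text
[ 5.88279576e+02 -1.67559209e+02  1.38676103e-01] 7.945555416451371
[[ 0.6 -0.5]
 [-0.9 -0.7]
 [-0.1 -0. ]
 [ 0.2  0. ]
 [ 0.2  0.5]
 [ 0.  -0.5]
 [-0.4  0.5]
 [ 0.1  0.7]
 [ 0.   0.4]]
bay 593.922735294021 -171.82004813969786
[ 561.1 -202.3  163. ]
[ 609.8 -195.4  163. ]
[ 617.9 -244.3  163. ]
[ 567.3 -252.   163. ]
```

>>> apply_moves(series=[[[7,5.3,1],[0,0,0],40],[[7,5.3,1],[0,0,0],40],[[7,5.3,1],[0,0,0],40],[[7,5.3,1],[0,0,0],40],[[7,5.3,1],[0,0,0],40],[[7,5.3,1],[0,0,0],40],[[7,5.3,1],[0,0,0],40],[[7,5.3,1],[0,0,0],40],[[7,5.3,1],[0,0,0],40],[[7,5.2,1],[0,0,0],40]])

```text
clock: 8.22
tcp_pos: [0.5922, -0.1703, 0.0781]
ee_rot: [[0.0, -0.14, 0.99], [-0.0, 0.99, 0.14], [-1.0, -0.0, 0.0]]
contact_force: [0.2, -0.7, -4.6]
gripper_width: 0.576
```

>>> apply_moves(series=[[[9,0,0],[0,0,0],40],[[9,0,0],[0,0,0],40],[[8,0,0],[0,0,0],40],[[7,0,0],[0,0,0],40],[[6,0,0],[0,0,0],40],[[4,0,0],[0,0,0],40],[[3,0,0],[0,0,0],40],[[2,0,0],[0,0,0],40],[[0,0,0],[0,0,0],40],[[0,0,0],[0,0,0],40]])

```text
clock: 9.05
tcp_pos: [0.5923, -0.171, 0.031]
ee_rot: [[0.0, -0.14, 0.99], [-0.0, 0.99, 0.14], [-1.0, -0.0, 0.0]]
contact_force: [0.6, -0.3, -5.7]
gripper_width: 0.568
```

Run:
```python
from h import *
st();snap("wrist","w6");snap("side","s6")
a=cv2.imread("pics/s6.png")[190:300,320:440]
cv2.imwrite("pics/s6c.png",cv2.resize(a,None,fx=5,fy=5,interpolation=cv2.INTER_CUBIC))
```

```text
t9.05 tcp [ 592.3 -171.    31. ] yaw 8.02 F [ 0.6 -0.3 -5.7] w 0.568 q [-0.3   0.68  1.74 -0.    0.72 -0.44]
```

View pics/w6.png

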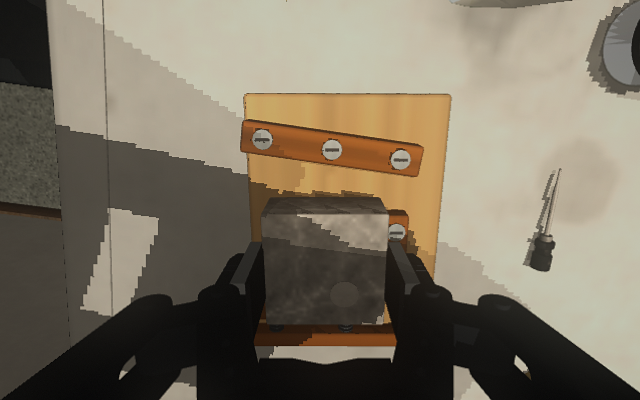

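View pics/s6c.png

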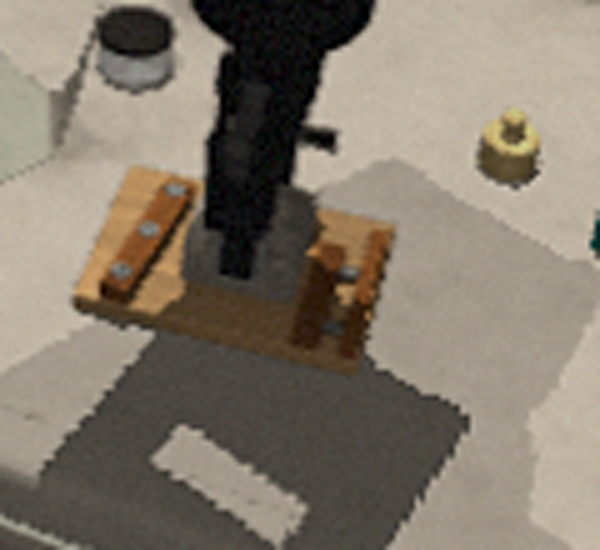

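Run:
```python
import cv2
a=cv2.imread("pics/w6.png")
cv2.imwrite("pics/w6a.png",cv2.resize(a[85:215,230:460],None,fx=3.4,fy=3.4,interpolation=cv2.INTER_CUBIC))
```

```text
(no output)
```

View pics/w6a.png

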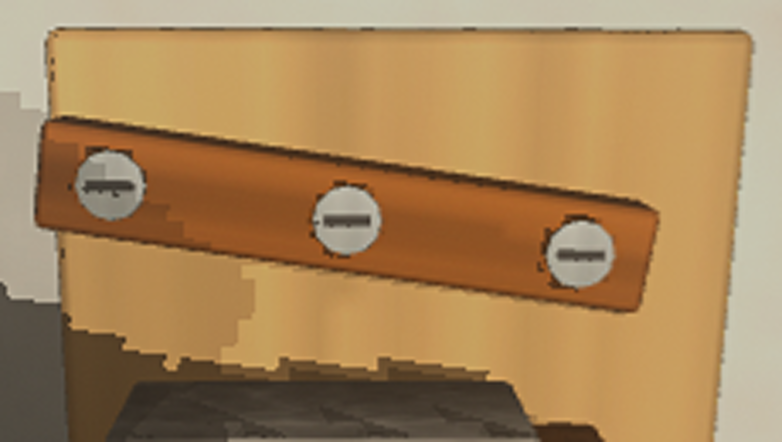

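Run:
```python
from fit import *
m=cams.camera_model("wrist");m['pose']=np.load("pics/w6_pose.npy")
A=lambda u,v:np.array([u,v])/3.4+[230,85]-.35
pts=[((60,66,10),A(751,29)),((-34,66,10),A(46,28)),((44,30,20),A(637,313)),((-34,41,20),A(35,228))]
x,f=fit(m,pts,[588,-168,.14]);print(x,np.degrees(x[2]));print(np.round(f,1))
c,s=np.cos(x[2]),np.sin(x[2]);M=np.array([[c,s],[-s,c]])
for u in [(138,381),(515,381)]: print(M@(onz("wrist",A(*u),.0213,m)[:2]*1000-x[:2]))
# top edges
for b in [(263,213),(389,213),(386,323),(266,324)]: print(M@(onz("wrist",b,.0453,m)[:2]*1000-x[:2]))
```

```text
[ 5.88349996e+02 -1.67495373e+02  1.39435086e-01] 7.989041926948212
[[ 1.4  0. ]
 [-1.  -0.1]
 [-1.2 -0.1]
 [ 0.8  0.2]]
[-21.64360876  20.81981017]
[28.62340889 20.90983196]
[-20.89955696  21.34205741]
[27.95244734 21.42771643]
[ 29.26047539 -28.14339159]
[-21.92282141 -28.71418911]
```

>>> apply_moves(series=[[[0,1,-0.7],[0,0,0],40],[[3,0,0],[0,0,0],40],[[3,0,0],[0,0,0],40],[[2,0,0],[0,0,0],40],[[1,0,0],[0,0,0],40],[[0.5,0,0],[0,0,0],40],[[0.5,0,0],[0,0,0],40],[[0,0,0],[0,0,0],40],[[0,0,0],[0,0,0],40],[[0,0,0],[0,0,0],40]])

```text
clock: 9.98
tcp_pos: [0.5913, -0.17, 0.0209]
ee_rot: [[0.0, -0.139, 0.99], [-0.0, 0.99, 0.139], [-1.0, -0.0, 0.0]]
contact_force: [-0.3, -0.6, -5.3]
gripper_width: 0.571
```

>>> apply_moves(series=[[[0.4,0,0],[0,0,0],40],[[0.4,0,0],[0,0,0],40],[[0.4,0,0],[0,0,0],40],[[0,0,0],[0,0,0],40],[[0,0,0.5],[0,0,0],40],[[0,0,0.5],[0,0,0],40],[[0,0,0.5],[0,0,0],40],[[0,0,0],[0,0,0],40],[[0,0,0],[0,0,0],40],[[0,0,0],[0,0,0],40]])

```text
clock: 10.82
tcp_pos: [0.5929, -0.1698, 0.0197]
ee_rot: [[0.0, -0.14, 0.99], [-0.0, 0.99, 0.14], [-1.0, -0.0, 0.0]]
contact_force: [1.1, 0.3, -3.1]
gripper_width: 0.572
```

Run:
```python
from h import *
st()
```

```text
t10.82 tcp [ 592.9 -169.8   19.7] yaw 8.02 F [ 1.1  0.3 -3.1] w 0.572 q [-0.3   0.7   1.74  0.    0.7  -0.44]
```

>>> apply_moves(series=[[[0,0,0.4],[0,0,0],40],[[0,0,0.3],[0,0,0],40],[[0,0,0.3],[0,0,0],40],[[0,0,0],[0,0,0],40],[[0,-0.5,0],[0,0,0],40],[[0,-0.5,0],[0,0,0],40],[[0,-0.5,0],[0,0,0],40],[[0,-0.5,0],[0,0,0],40],[[0,0,0],[0,0,0],40],[[0,0,0],[0,0,0],40]])

```text
clock: 11.65
tcp_pos: [0.5942, -0.1717, 0.0197]
ee_rot: [[0.0, -0.14, 0.99], [-0.0, 0.99, 0.14], [-1.0, -0.0, 0.0]]
contact_force: [0.3, 0.0, -2.4]
gripper_width: 0.567
```

>>> apply_moves(series=[[[0,0,0.3],[0,0,0],40],[[0,0,0.3],[0,0,0],40],[[0,0,0.3],[0,0,0],40],[[0,0,0.2],[0,0,0],40],[[0,0,0],[0,0,0],40],[[0,-0.3,0],[0,0,0],40],[[0,-0.3,0],[0,0,0],40],[[0,-0.2,0],[0,0,0],40],[[0,0,0],[0,0,0],40],[[0,0,0],[0,0,0],40]])

```text
clock: 12.48
tcp_pos: [0.5943, -0.1717, 0.0197]
ee_rot: [[-0.002, -0.139, 0.99], [0.001, 0.99, 0.139], [-1.0, 0.001, -0.002]]
contact_force: [-5.7, 2.9, 4.8]
gripper_width: 0.571
```

Run:
```python
from h import *
st()
```

```text
t12.48 tcp [ 594.3 -171.7   19.7] yaw 8.02 F [-5.7  2.9  4.8] w 0.571 q [-0.3   0.71  1.73  0.    0.7  -0.44]
```

>>> apply_moves(series=[[[0,0,0],[0,0,0],55],[[0,0,0],[0,0,0],60],[[0,0,0],[0,0,0],64],[[0,0,0],[0,0,0],64],[[-4,0,0],[0,0,0],66],[[-12,0,0],[0,0,0],66],[[-20,0,0],[0,0,0],70],[[-20,0,0],[0,0,0],70],[[-20,0,0],[0,0,0],70],[[-20,0,0],[0,0,0],70]])

```text
clock: 13.32
tcp_pos: [0.5954, -0.1723, 0.1176]
ee_rot: [[0.001, -0.139, 0.99], [-0.0, 0.99, 0.139], [-1.0, -0.0, 0.001]]
contact_force: [-0.1, -0.6, -0.2]
gripper_width: 0.823
```

Run:
```python
from h import *
st();snap("wrist","w7")
a=cv2.imread("pics/w7.png")
```

```text
t13.32 tcp [ 595.4 -172.3  117.6] yaw 8.02 F [-0.1 -0.6 -0.2] w 0.823 q [-0.3   0.56  1.71  0.    0.87 -0.44]
```

View pics/w7.png

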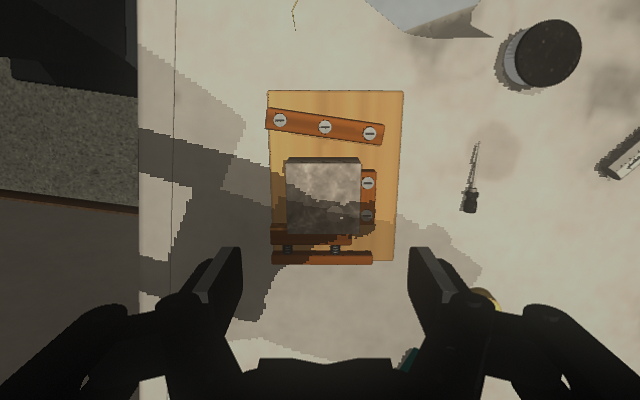

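Run:
```python
from h import *
for u in [(125,380),(160,207)]:
    print(onz("top",np.array(u)/3.6+[240,140],0.03))
m=cams.camera_model("wrist");m['pose']=np.load("pics/w1_pose.npy")
for u in [(380,183),(402,172)]: print(onz("wrist",u,0.03,m))
```

```text
[0.52099744 0.03515159 0.03      ]
[0.63100555 0.01458013 0.03      ]
[0.51067466 0.02959654 0.03      ]
[0.51927791 0.05230202 0.03      ]
```

Run:
```python
from h import *
plan([.535,.034,.2],-98,20)
```

```text
turn total [ 1.85   0.007 -0.004] per row [ 0.0925  0.0003 -0.0002]
0 [-4.  10.7 -1.6]
1 [-4.  10.5 -2.6]
2 [-4.  10.2 -3.6]
3 [-4.   9.8 -4.5]
4 [-4.   9.4 -5.4]
5 [-4.   8.8 -6.2]
6 [-4.   8.2 -7. ]
7 [-4.   7.5 -7.8]
8 [-4.   6.8 -8.4]
9 [-4.  6. -9.]
10 [-3.9  5.1 -9.5]
11 [ -3.9   4.2 -10. ]
12 [ -3.9   3.3 -10.3]
13 [ -3.9   2.3 -10.6]
14 [ -3.9   1.3 -10.7]
15 [ -3.9   0.3 -10.8]
16 [ -3.9  -0.7 -10.8]
17 [ -3.9  -1.7 -10.7]
18 [ -3.9  -2.7 -10.5]
19 [ -3.9  -3.6 -10.2]
```

>>> apply_moves(series=[[[-4,10.7,-1.6],[0.0925,0,0],70],[[-4,10.5,-2.6],[0.0925,0,0],70],[[-4,10.2,-3.6],[0.0925,0,0],70],[[-4,9.8,-4.5],[0.0925,0,0],70],[[-4,9.4,-5.4],[0.0925,0,0],70],[[-4,8.8,-6.2],[0.0925,0,0],70],[[-4,8.2,-7],[0.0925,0,0],70],[[-4,7.5,-7.8],[0.0925,0,0],70],[[-4,6.8,-8.4],[0.0925,0,0],70],[[-4,6,-9],[0.0925,0,0],70]])

```text
clock: 14.2
tcp_pos: [0.5642, -0.0683, 0.1568]
ee_rot: [[0.001, 0.71, 0.704], [-0.0, 0.704, -0.71], [-1.0, 0.001, 0.001]]
contact_force: [0.2, 0.3, -0.2]
gripper_width: 0.818
```

>>> apply_moves(series=[[[-4,5,-9.5],[0.0925,0,0],70],[[-4,4.2,-10],[0.0925,0,0],70],[[-4,3.3,-10.3],[0.0925,0,0],70],[[-4,2.3,-10.6],[0.0925,0,0],70],[[-4,1.3,-10.7],[0.0925,0,0],70],[[-4,0.3,-10.8],[0.0925,0,0],70],[[-4,-0.7,-10.8],[0.0925,0,0],70],[[-4,-1.7,-10.7],[0.0925,0,0],70],[[-4,-2.7,-10.5],[0.0925,0,0],70],[[-4,-3.6,-10],[0.0925,0,0],70]])

```text
clock: 15.03
tcp_pos: [0.5326, 0.035, 0.1968]
ee_rot: [[0.001, 0.99, -0.143], [0.0, -0.143, -0.99], [-1.0, 0.001, -0.0]]
contact_force: [0.1, -0.0, -0.8]
gripper_width: 0.814
```

Run:
```python
from h import *
st();snap("wrist","w8")
```

```text
t15.03 tcp [532.6  35.  196.8] yaw -98.24 F [ 0.1 -0.  -0.8] w 0.814 q [0.04 0.34 1.86 0.   0.95 1.76]
```

View pics/w8.png

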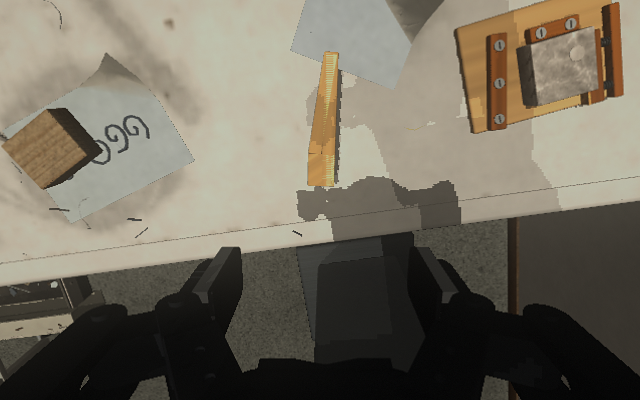

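Run:
```python
import cv2
a=cv2.imread("pics/w8.png")
cv2.imwrite("pics/w8a.png",cv2.resize(a[40:200,290:360],None,fx=4.8,fy=3.7,interpolation=cv2.INTER_CUBIC))
cv2.imwrite("pics/w8b.png",cv2.resize(a[0:140,450:630],None,fx=4.2,fy=4.2,interpolation=cv2.INTER_CUBIC))
```

```text
(no output)
```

View pics/w8a.png

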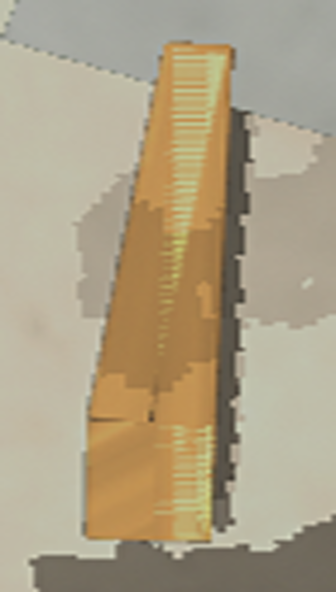

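View pics/w8b.png

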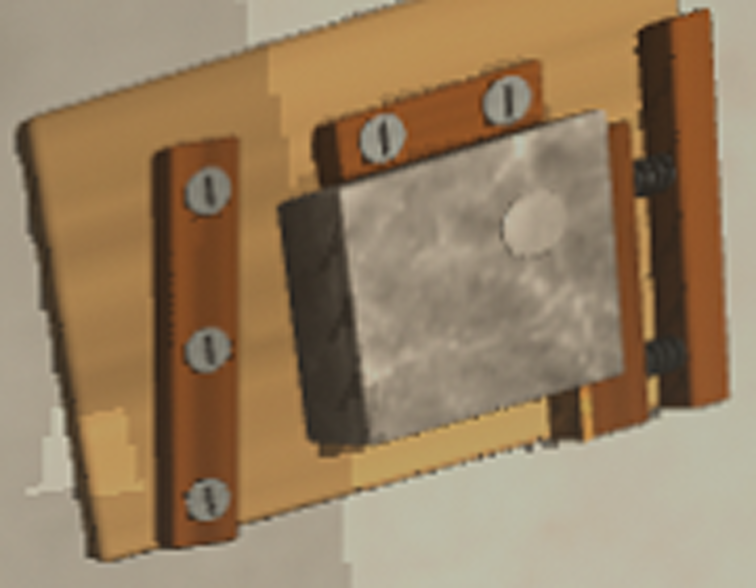

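Run:
```python
from fit import *
m=cams.camera_model("wrist");m['pose']=np.load("pics/w8_pose.npy")
A=lambda u,v:np.array([u/4.8,v/3.7])+[290,40]-.4
pts=[((-15,12,30),A(84,540)),((-15,-12,30),A(211,542)),((99,-12,30),A(236,44)),((99,0,30),A(166,43)),((15,12,30),A(90,416))]
x,f=fit(m,pts,[530,35,-.13]);print(x,np.degrees(x[2]));print(np.round(f,1))
o=st();print("yaw tgt",np.degrees(x[2])-90);plan([x[0]/1000,x[1]/1000,.06],np.degrees(x[2])-90,10)
```

```text
[ 5.36922382e+02  3.73437373e+01 -1.72370624e-01] -9.876109285965672
[[ 0.2 -0.2]
 [ 0.1  0. ]
 [ 0.1 -0. ]
 [ 0.  -0.2]
 [-0.5  0.5]]
t15.08 tcp [532.4  36.3 197.4] yaw -98.52 F [ 0.3  2.  -0.1] w 0.817 q [0.05 0.33 1.86 0.   0.95 1.76]
yaw tgt -99.87610928596567
turn total [ 0.024 -0.001 -0.002] per row [ 0.0024 -0.0001 -0.0002]
0 [13.7  0.4 -0.2]
1 [13.7  0.4 -0.2]
2 [13.7  0.4 -0.2]
3 [13.7  0.4 -0.2]
4 [13.7  0.4 -0.2]
5 [13.7  0.4 -0.2]
6 [13.7  0.4 -0.2]
7 [13.7  0.4 -0.2]
8 [13.7  0.4 -0.2]
9 [13.7  0.4 -0.2]
```

>>> apply_moves(series=[[[13.7,0.4,-0.2],[0.0024,0,0],70],[[13.7,0.4,-0.2],[0.0024,0,0],70],[[13.7,0.4,-0.2],[0.0024,0,0],70],[[13.7,0.4,-0.2],[0.0024,0,0],70],[[13.7,0.4,-0.2],[0.0024,0,0],70],[[13.7,0.4,-0.2],[0.0024,0,0],70],[[13.7,0.4,-0.2],[0.0024,0,0],70],[[13.7,0.4,-0.2],[0.0024,0,0],70],[[13.7,0.4,-0.2],[0.0024,0,0],70],[[13.7,0.4,-0.2],[0.0024,0,0],70]])

```text
clock: 15.92
tcp_pos: [0.5374, 0.0356, 0.0586]
ee_rot: [[0.001, 0.987, -0.16], [-0.0, -0.16, -0.987], [-1.0, 0.001, -0.0]]
contact_force: [-0.6, -0.5, -0.8]
gripper_width: 0.822
```

Run:
```python
from h import *
st();snap("wrist","w9")
```

```text
t15.92 tcp [537.4  35.6  58.6] yaw -99.23 F [-0.6 -0.5 -0.8] w 0.822 q [ 0.04  0.56  1.92 -0.    0.66  1.78]
```

View pics/w9.png

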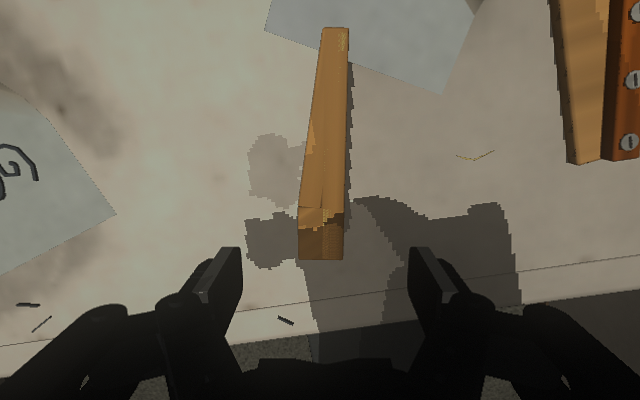

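Run:
```python
from fit import *
a=cv2.imread("pics/w9.png")
cv2.imwrite("pics/w9a.png",cv2.resize(a[20:270,280:370],None,fx=5,fy=2.4,interpolation=cv2.INTER_CUBIC))
m=cams.camera_model("wrist");m['pose']=np.load("pics/w9_pose.npy")
x=[536.9,37.3,-.1724];c,s=np.cos(x[2]),np.sin(x[2])
for p in [(-15,12,30),(-15,-12,30),(99,-12,30),(99,0,30),(15,12,30),(-15,12,0),(-15,-12,0)]:
    w=np.array([x[0]+c*p[0]-s*p[1],x[1]+s*p[0]+c*p[1],p[2]])/1000
    q=proj("wrist",w,m);print(p,np.round(q,1),np.round((q-[280,20])*[5,2.4]))
```

```text
(-15, 12, 30) [298.1 259. ] [ 91. 574.]
(-15, -12, 30) [342.9 259.5] [314. 575.]
(99, -12, 30) [349.8  27.3] [349.  17.]
(99, 0, 30) [323.   26.9] [215.  17.]
(15, 12, 30) [297.7 205.7] [ 88. 446.]
(-15, 12, 0) [301.6 237.1] [108. 521.]
(-15, -12, 0) [340.5 237.5] [302. 522.]
```

View pics/w9a.png

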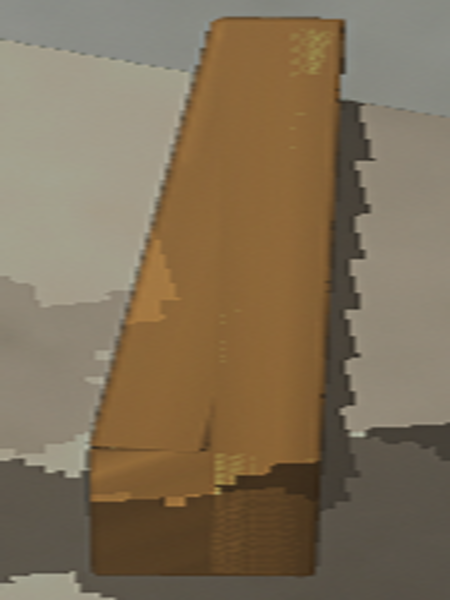

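>>> apply_moves(series=[[[12,-0.4,-0.8],[0.004,0,0],70],[[12,-0.4,-0.8],[0.004,0,0],70],[[12,0,0],[0,0,0],70],[[9,0,0],[0,0,0],70],[[6,0,0],[0,0,0],70],[[1.5,0,0],[0,0,0],50],[[0,0,0],[0,0,0],30],[[0,0,0],[0,0,0],15],[[0,0,0],[0,0,0],15],[[0,0,0],[0,0,0],15]], force=50)

```text
clock: 16.8
tcp_pos: [0.5368, 0.0376, 0.0068]
ee_rot: [[0.001, 0.985, -0.17], [0.0, -0.17, -0.985], [-1.0, 0.001, -0.0]]
contact_force: [-0.8, 0.0, -0.6]
gripper_width: 0.27
```

>>> apply_moves(series=[[[0,0,0],[0,0,0],15],[[0,0,0],[0,0,0],15],[[-2,0,0],[0,0,0],15],[[-5,0,0],[0,0,0],15],[[-9,0,0],[0,0,0],15],[[-12,0,0],[0,0,0],15],[[-12,0,0],[0,0,0],15],[[-12,0,0],[0,0,0],15],[[-12,0,0],[0,0,0],15],[[-12,0,0],[0,0,0],15]])

```text
clock: 17.63
tcp_pos: [0.5366, 0.0376, 0.0838]
ee_rot: [[0.001, 0.985, -0.17], [0.0, -0.17, -0.985], [-1.0, 0.001, -0.0]]
contact_force: [0.2, -0.1, -0.2]
gripper_width: 0.272
```

Run:
```python
from h import *
st();snap("wrist","w10")
```

```text
t17.63 tcp [536.6  37.6  83.8] yaw -99.81 F [ 0.2 -0.1 -0.2] w 0.272 q [0.05 0.52 1.91 0.   0.71 1.79]
```

View pics/w10.png

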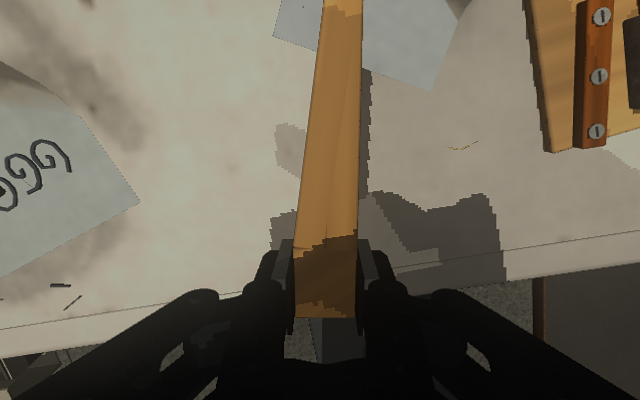

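```bash
cat >> h.py <<'E'
CL=np.array([588.3,-167.55]);CY=np.radians(7.96)
def c2w(x,y): c,s=np.cos(CY),np.sin(CY);return CL+[c*x-s*y,s*x+c*y]
def w2c(p): c,s=np.cos(CY),np.sin(CY);return np.array([[c,s],[-s,c]])@(np.array(p)-CL)
E
python3 - <<'E'
from h import *
p=c2w(-138,34);print(p);plan([p[0]/1000,p[1]/1000,.0838],-82.04,10)
E
```

```text
[ 446.92125277 -152.98806907]
turn total [-0.31  -0.    -0.004] per row [-0.031  -0.     -0.0004]
0 [ 0.2 -5.7 20.3]
1 [ 0.2 -6.3 20.1]
2 [ 0.2 -7.  19.9]
3 [ 0.2 -7.6 19.7]
4 [ 0.2 -8.2 19.5]
5 [ 0.2 -8.8 19.2]
6 [ 0.2 -9.4 18.9]
7 [  0.2 -10.   18.6]
8 [  0.2 -10.5  18.3]
9 [  0.2 -11.1  18. ]
```

>>> apply_moves(series=[[[0,-5.7,20.3],[-0.031,0,0],15],[[0,-6.3,20],[-0.031,0,0],15],[[0,-7,20],[-0.031,0,0],15],[[0,-7.6,19.7],[-0.031,0,0],15],[[0,-8.2,19.5],[-0.031,0,0],15],[[0,-8.8,19.2],[-0.031,0,0],15],[[0,-9.4,19],[-0.031,0,0],15],[[0,-10,18.6],[-0.031,0,0],15],[[0,-10.5,18.3],[-0.031,0,0],15],[[0,-11,18],[-0.031,0,0],15]])

```text
clock: 18.52
tcp_pos: [0.445, -0.1539, 0.0825]
ee_rot: [[0.0, 0.99, 0.14], [-0.0, 0.14, -0.99], [-1.0, 0.0, 0.0]]
contact_force: [0.3, -0.0, -0.7]
gripper_width: 0.272
```

Run:
```python
from h import *
o=st();print(w2c(o['tcp_pos'][:2]*1000));snap("wrist","w11");snap("side","s11")
a=cv2.imread("pics/s11.png")[190:310,260:440]
cv2.imwrite("pics/s11c.png",cv2.resize(a,None,fx=4,fy=4,interpolation=cv2.INTER_CUBIC))
```

```text
t18.52 tcp [ 445.  -153.9   82.5] yaw -81.95 F [ 0.3 -0.  -0.7] w 0.272 q [-0.36  0.45  2.06 -0.    0.64  1.07]
[-140.05839559   33.40732729]
```

View pics/w11.png

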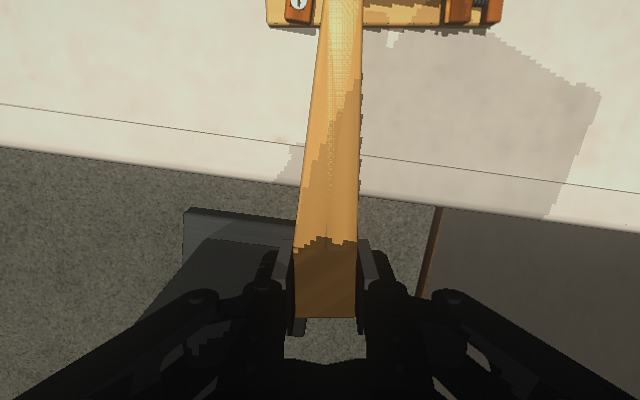

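View pics/s11c.png

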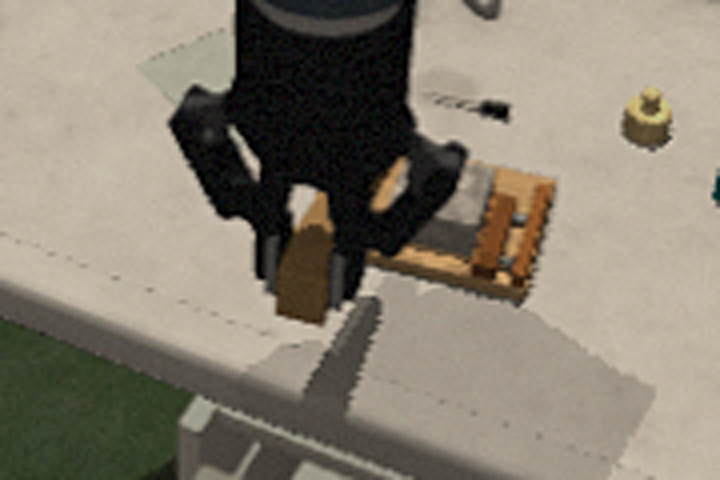

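>>> apply_moves(series=[[[7,0,0],[0,0,0],15],[[8,0,0],[0,0,0],15],[[8,0,0],[0,0,0],15],[[8,0,0],[0,0,0],15],[[8,0,0],[0,0,0],15],[[8,0,0],[0,0,0],15],[[7,0,0],[0,0,0],15],[[6,0,0],[0,0,0],15],[[3,0,0],[0,0,0],15],[[0,0,0],[0,0,0],15]])

```text
clock: 19.45
tcp_pos: [0.445, -0.1528, 0.0183]
ee_rot: [[-0.001, 0.99, 0.138], [0.0, 0.138, -0.99], [-1.0, -0.001, -0.001]]
contact_force: [-1.0, -0.3, -0.8]
gripper_width: 0.268
```

Run:
```python
from h import *
o=st();print(w2c(o['tcp_pos'][:2]*1000));snap("wrist","w12")
```

```text
t19.45 tcp [ 445.  -152.8   18.3] yaw -82.04 F [-1.  -0.3 -0.8] w 0.268 q [-0.36  0.58  2.07 -0.    0.5   1.08]
[-139.87332951   34.46210905]
```

View pics/w12.png

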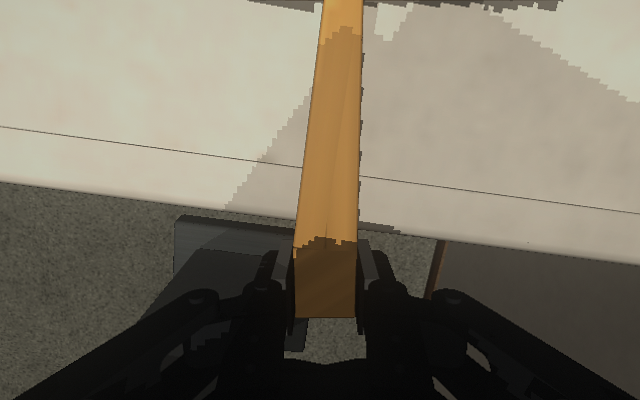

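>>> apply_moves(series=[[[0,3,0],[0,0,0],15],[[0,4,0],[0,0,0],15],[[0,5,0],[0,0,0],15],[[0,5,0],[0,0,0],15],[[0,5,0],[0,0,0],15],[[0,5,0],[0,0,0],15],[[0,5,0],[0,0,0],15],[[0,4,0],[0,0,0],15],[[0,4,0.5],[0,0,0],15],[[0,0,0],[0,0,0],15]])

```text
clock: 20.33
tcp_pos: [0.4862, -0.148, 0.0192]
ee_rot: [[0.001, 0.99, 0.139], [-0.0, 0.139, -0.99], [-1.0, 0.001, 0.0]]
contact_force: [-0.1, -0.2, -0.6]
gripper_width: 0.27
```

Run:
```python
from h import *
o=st();print(w2c(o['tcp_pos'][:2]*1000));snap("wrist","w13")
```

```text
t20.33 tcp [ 486.2 -148.    19.2] yaw -82.03 F [-0.1 -0.2 -0.6] w 0.270 q [-0.32  0.61  1.99  0.    0.55  1.11]
[-98.42851192  33.48447007]
```

View pics/w13.png

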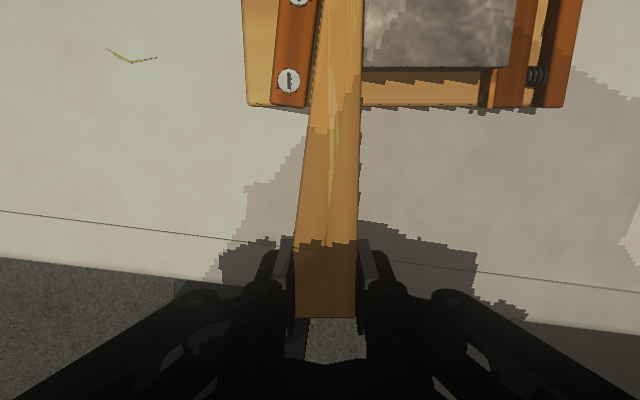

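>>> apply_moves(series=[[[0.4,2,0.2],[0,0,0],15],[[0.4,2,0.2],[0,0,0],15],[[0.4,2,0.2],[0,0,0],15],[[0.3,2,0.2],[0,0,0],15],[[0.3,2,0],[0,0,0],15],[[0.2,2,0],[0,0,0],15],[[0,1,0],[0,0,0],15],[[0,0,0],[0,0,0],15],[[0,0,0],[0,0,0],15],[[0,0,0],[0,0,0],15]])

```text
clock: 21.22
tcp_pos: [0.4979, -0.1469, 0.0171]
ee_rot: [[-0.0, 0.99, 0.138], [0.0, 0.138, -0.99], [-1.0, -0.0, -0.0]]
contact_force: [-1.0, 0.2, -0.4]
gripper_width: 0.27
```

Run:
```python
from h import *
o=st();print(w2c(o['tcp_pos'][:2]*1000));snap("wrist","w14")
```

```text
t21.22 tcp [ 497.9 -146.9   17.1] yaw -82.05 F [-1.   0.2 -0.4] w 0.270 q [-0.31  0.62  1.96 -0.    0.56  1.12]
[-86.62341181  32.9970275 ]
```

View pics/w14.png

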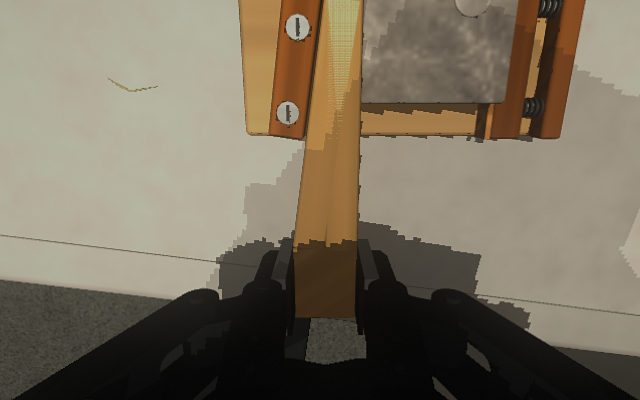

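>>> apply_moves(series=[[[0,2,0.2],[0,0,0],15],[[0,2,0.2],[0,0,0],15],[[0,2,0.2],[0,0,0],15],[[0,2,0],[0,0,0],15],[[0,2,0],[0,0,0],15],[[0,1,0],[0,0,0],15],[[0,0,0],[0,0,0],15],[[0,0,0],[0,0,0],15],[[0,0,0],[0,0,0],15],[[0,0,0],[0,0,0],15]])

```text
clock: 22.1
tcp_pos: [0.5092, -0.146, 0.0172]
ee_rot: [[0.0, 0.99, 0.138], [-0.0, 0.138, -0.99], [-1.0, 0.0, 0.0]]
contact_force: [0.4, 0.7, -1.2]
gripper_width: 0.269
```

Run:
```python
from h import *
o=st();print(w2c(o['tcp_pos'][:2]*1000));snap("wrist","w15")
```

```text
t22.10 tcp [ 509.2 -146.    17.2] yaw -82.04 F [ 0.4  0.7 -1.2] w 0.269 q [-0.3   0.63  1.94 -0.    0.57  1.13]
[-75.34177125  32.24879756]
```

View pics/w15.png

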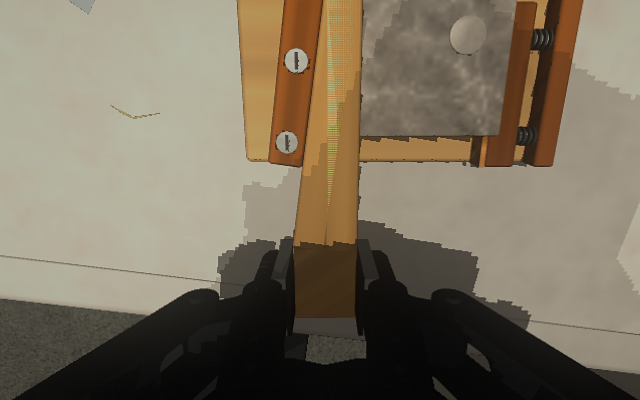

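>>> apply_moves(series=[[[0,1,0],[0,0,0],15],[[0,1,0],[0,0,0],15],[[0,1,0],[0,0,0],15],[[0,1,0],[0,0,0],15],[[0,1,0.1],[0,0,0],15],[[0,1,0.1],[0,0,0],15],[[0,1,0.1],[0,0,0],15],[[0,0,0],[0,0,0],15],[[0,0,0],[0,0,0],15],[[0,0,0],[0,0,0],15]])

```text
clock: 22.98
tcp_pos: [0.5161, -0.1454, 0.0171]
ee_rot: [[0.0, 0.99, 0.138], [-0.0, 0.138, -0.99], [-1.0, 0.0, 0.0]]
contact_force: [-1.8, 0.1, -1.0]
gripper_width: 0.27
```

Run:
```python
from h import *
o=st();print(w2c(o['tcp_pos'][:2]*1000))
```

```text
t22.98 tcp [ 516.1 -145.4   17.1] yaw -82.05 F [-1.8  0.1 -1. ] w 0.270 q [-0.3   0.64  1.92 -0.    0.58  1.14]
[-68.47783685  31.96830551]
```

>>> apply_moves(series=[[[0,0,0],[0,0,0],30],[[0,0,0],[0,0,0],45],[[0,0,0],[0,0,0],50],[[0,0,0],[0,0,0],50],[[0,-4,0],[0,0,0],50],[[0,-8,0],[0,0,0],50],[[0,-10,0],[0,0,0],50],[[0,-8,0],[0,0,0],50],[[0,-6,0],[0,0,0],50],[[4,-2,0],[0,0,0],50]])

```text
clock: 23.82
tcp_pos: [0.477, -0.1507, 0.0134]
ee_rot: [[-0.0, 0.99, 0.138], [0.0, 0.138, -0.99], [-1.0, -0.0, -0.0]]
contact_force: [0.7, -0.7, 0.2]
gripper_width: 0.585
```

>>> apply_moves(series=[[[0,0,0],[0,0,0],30],[[0,0,0],[0,0,0],10],[[0,0,0],[0,0,0],0],[[0,0,0],[0,0,0],0],[[0,0,0],[0,0,0],0],[[0,0,0],[0,0,0],0],[[0,0,0],[0,0,0],0],[[0,0,0],[0,0,0],0],[[0,0,0],[0,0,0],0],[[0,0,0],[0,0,0],0]])

```text
clock: 24.65
tcp_pos: [0.4784, -0.1506, 0.0131]
ee_rot: [[-0.0, 0.99, 0.138], [-0.0, 0.138, -0.99], [-1.0, -0.0, 0.0]]
contact_force: [0.9, 0.1, 0.0]
gripper_width: -0.004
```

Run:
```python
from h import *
o=st();print(w2c(o['tcp_pos'][:2]*1000));snap("wrist","w16")
```

```text
t24.65 tcp [ 478.4 -150.6   13.1] yaw -82.05 F [0.9 0.1 0. ] w -0.004 q [-0.33  0.61  2.   -0.    0.53  1.1 ]
[-106.45221854   32.02246257]
```

View pics/w16.png

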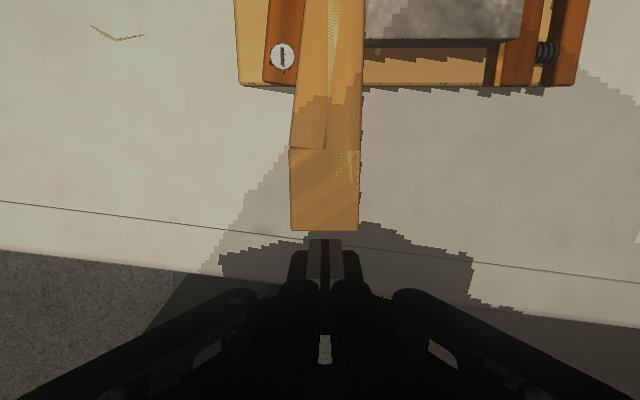

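>>> apply_moves(series=[[[0,3,0],[0,0,0],0],[[0,3,0],[0,0,0],0],[[0,3,0],[0,0,0],0],[[0,2,0],[0,0,0],0],[[0,1,0],[0,0,0],0],[[0,1,0],[0,0,0],0],[[0,1,0],[0,0,0],0],[[0,1,0],[0,0,0],0],[[0,0,0],[0,0,0],0],[[0,0,0],[0,0,0],0]])

```text
clock: 25.53
tcp_pos: [0.4928, -0.1485, 0.013]
ee_rot: [[-0.001, 0.99, 0.138], [0.0, 0.138, -0.99], [-1.0, -0.001, -0.0]]
contact_force: [-2.7, -2.4, 0.3]
gripper_width: 0.004
```

Run:
```python
from h import *
o=st();print(w2c(o['tcp_pos'][:2]*1000))
```

```text
t25.53 tcp [ 492.8 -148.5   13. ] yaw -82.05 F [-2.7 -2.4  0.3] w 0.004 q [-0.32  0.63  1.97 -0.    0.55  1.12]
[-91.94787245  32.12781718]
```

>>> apply_moves(series=[[[0,0.7,0],[0,0,0],0],[[0,0.7,0],[0,0,0],0],[[0,0.7,0],[0,0,0],0],[[0,0.7,0],[0,0,0],0],[[0,0.7,0],[0,0,0],0],[[0,0,0],[0,0,0],0],[[0,0,0],[0,0,0],0],[[0,0,0],[0,0,0],0],[[0,0,0],[0,0,0],0],[[0,0,0],[0,0,0],0]])

```text
clock: 26.37
tcp_pos: [0.4961, -0.1481, 0.013]
ee_rot: [[-0.001, 0.99, 0.138], [0.0, 0.138, -0.99], [-1.0, -0.001, -0.0]]
contact_force: [-5.1, -1.4, 1.7]
gripper_width: 0.006
```

Run:
```python
from h import *
o=st();print(w2c(o['tcp_pos'][:2]*1000))
```

```text
t26.37 tcp [ 496.1 -148.1   13. ] yaw -82.05 F [-5.1 -1.4  1.7] w 0.006 q [-0.31  0.63  1.96 -0.    0.55  1.12]
[-88.60235391  32.02555602]
```

>>> apply_moves(series=[[[0,0.7,0],[0,0,0],0],[[0,0.7,0],[0,0,0],0],[[0,0.7,0],[0,0,0],0],[[0,0.7,0],[0,0,0],0],[[0,0.7,0],[0,0,0],0],[[0,0,0],[0,0,0],0],[[0,0,0],[0,0,0],0],[[0,0,0],[0,0,0],0],[[0,0,0],[0,0,0],0],[[0,0,0],[0,0,0],0]])

```text
clock: 27.2
tcp_pos: [0.4989, -0.1476, 0.0129]
ee_rot: [[-0.002, 0.99, 0.138], [0.0, 0.138, -0.99], [-1.0, -0.002, -0.001]]
contact_force: [-6.2, -5.2, 2.5]
gripper_width: -0.004
```

Run:
```python
from h import *
o=st();print(w2c(o['tcp_pos'][:2]*1000));snap("wrist","w17");snap("side","s17")
a=cv2.imread("pics/s17.png")[190:310,260:440]
cv2.imwrite("pics/s17c.png",cv2.resize(a,None,fx=4,fy=4,interpolation=cv2.INTER_CUBIC))
```

```text
t27.20 tcp [ 498.9 -147.6   12.9] yaw -82.04 F [-6.2 -5.2  2.5] w -0.004 q [-0.31  0.63  1.96 -0.    0.56  1.12]
[-85.72911337  32.11942718]
```

View pics/w17.png

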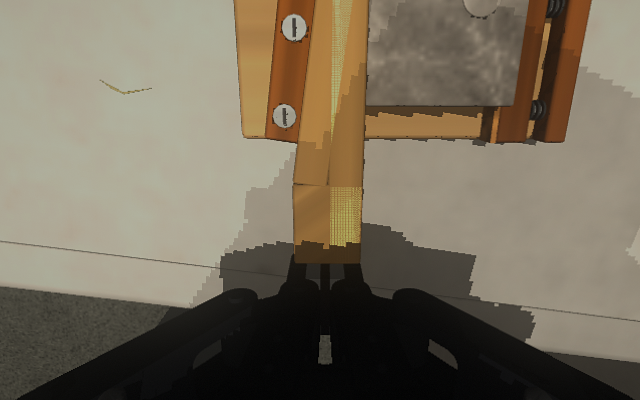

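View pics/s17c.png

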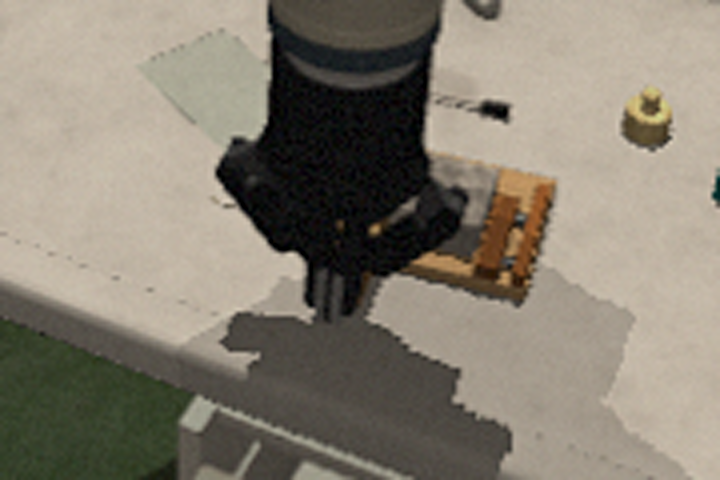

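>>> apply_moves(series=[[[0,0.6,0.1],[0,0,0],0],[[0,0.6,0.1],[0,0,0],0],[[0,0.6,0.1],[0,0,0],0],[[0,0.6,0.1],[0,0,0],0],[[0,0.6,0.1],[0,0,0],0],[[0,0,0],[0,0,0],0],[[0,0,0],[0,0,0],0],[[0,0,0],[0,0,0],0],[[0,0,0],[0,0,0],0],[[0,0,0],[0,0,0],0]])

```text
clock: 28.13
tcp_pos: [0.5015, -0.1476, 0.0128]
ee_rot: [[-0.003, 0.99, 0.138], [0.001, 0.138, -0.99], [-1.0, -0.003, -0.001]]
contact_force: [-7.4, -4.4, 3.3]
gripper_width: 0.001
```

Run:
```python
from h import *
o=st();print(w2c(o['tcp_pos'][:2]*1000))
```

```text
t28.13 tcp [ 501.5 -147.6   12.8] yaw -82.05 F [-7.4 -4.4  3.3] w 0.001 q [-0.31  0.63  1.95 -0.    0.56  1.12]
[-83.22888915  31.74294845]
```

>>> apply_moves(series=[[[0,0.6,0.1],[0,0,0],0],[[0,0.6,0.1],[0,0,0],0],[[0,0.6,0.1],[0,0,0],0],[[0,0.6,0.1],[0,0,0],0],[[0,0.6,0],[0,0,0],0],[[0,0,0],[0,0,0],0],[[0,0,0],[0,0,0],0],[[0,0,0],[0,0,0],0],[[0,0,0],[0,0,0],0],[[0,0,0],[0,0,0],0]])

```text
clock: 28.97
tcp_pos: [0.5041, -0.1476, 0.0128]
ee_rot: [[-0.004, 0.99, 0.138], [0.001, 0.138, -0.99], [-1.0, -0.004, -0.001]]
contact_force: [-9.4, -5.1, 4.4]
gripper_width: 0.004
```

Run:
```python
from h import *
o=st();print(w2c(o['tcp_pos'][:2]*1000));snap("wrist","w18")
```

```text
t28.97 tcp [ 504.1 -147.6   12.8] yaw -82.04 F [-9.4 -5.1  4.4] w 0.004 q [-0.31  0.64  1.95 -0.    0.56  1.13]
[-80.59448821  31.41876635]
```

View pics/w18.png

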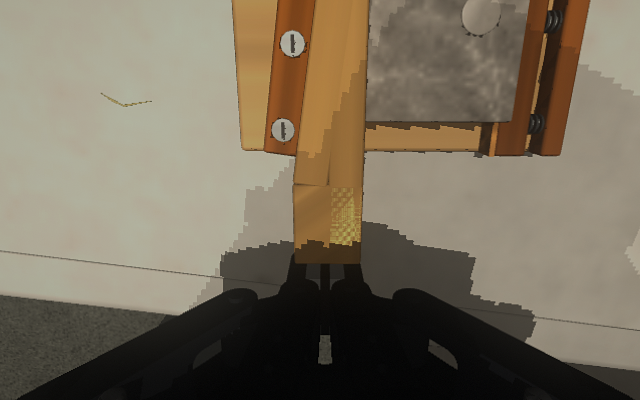

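Run:
```python
from h import *
m=cams.camera_model("wrist");m['pose']=np.load("pics/w18_pose.npy")
for u,z in [((294,264),.04),((361,263),.04),((293,186),.04),((363,186),.04),((367,122),.034),((512,122),.034)]:
    print(u,np.round(w2c(onz("wrist",u,z,m)[:2]*1000),1))
```

```text
(294, 264) [-70.5  42.3]
(361, 263) [-70.1  17.9]
(293, 186) [-41.1  41.9]
(363, 186) [-41.1  18.1]
(367, 122) [-20.1  16.8]
(512, 122) [-20.1 -32.5]
```

>>> apply_moves(series=[[[0,0.5,0.1],[0,0,0],0],[[0,0.5,0],[0,0,0],0],[[0,0.5,0],[0,0,0],0],[[0,0.3,0],[0,0,0],0],[[0,0,0],[0,0,0],0],[[0,0,0],[0,0,0],0],[[0,0,0],[0,0,0],0],[[0,0,0],[0,0,0],0],[[0,0,0],[0,0,0],0],[[0,0,0],[0,0,0],0]])

```text
clock: 29.85
tcp_pos: [0.5055, -0.1475, 0.0127]
ee_rot: [[-0.005, 0.99, 0.138], [0.001, 0.138, -0.99], [-1.0, -0.005, -0.001]]
contact_force: [-10.1, -4.8, 5.2]
gripper_width: 0.001
```

Run:
```python
from h import *
o=st();print(w2c(o['tcp_pos'][:2]*1000))
```

```text
t29.85 tcp [ 505.5 -147.5   12.7] yaw -82.04 F [-10.1  -4.8   5.2] w 0.001 q [-0.31  0.64  1.94 -0.    0.57  1.13]
[-79.21934092  31.33671517]
```

>>> apply_moves(series=[[[0,-1,0],[0,0,0],0],[[0,-2,0],[0,0,0],0],[[0,-4,0],[0,0,0],0],[[0,-8,0],[0,0,0],0],[[-5,-10,0],[0,0,0],0],[[-15,-5,0],[0,0,0],0],[[-25,0,0],[0,0,0],0],[[-30,0,0],[0,0,0],0],[[-30,0,0],[0,0,0],0],[[-20,0,0],[0,0,0],0]])

```text
clock: 30.68
tcp_pos: [0.4783, -0.1519, 0.1408]
ee_rot: [[0.002, 0.99, 0.138], [-0.001, 0.138, -0.99], [-1.0, 0.002, 0.001]]
contact_force: [-0.1, -0.3, 0.8]
gripper_width: -0.003
```

Run:
```python
from h import *
o=st();snap("wrist","w19");snap("side","s19")
a=cv2.imread("pics/s19.png")[190:310,300:440]
cv2.imwrite("pics/s19c.png",cv2.resize(a,None,fx=5,fy=5,interpolation=cv2.INTER_CUBIC))
```

```text
t30.68 tcp [ 478.3 -151.9  140.8] yaw -82.06 F [-0.1 -0.3  0.8] w -0.003 q [-0.33  0.38  1.97  0.    0.8   1.1 ]
```

View pics/w19.png

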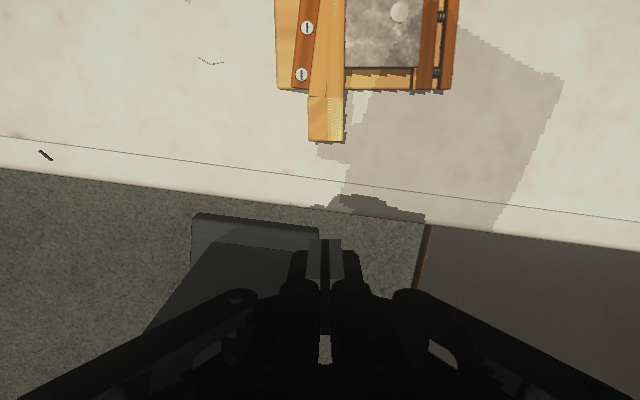

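View pics/s19c.png

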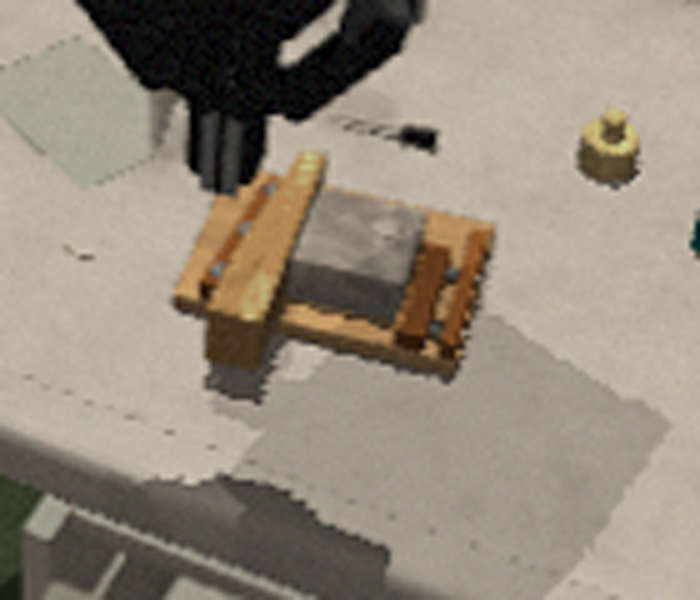

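>>> apply_moves(series=[[[-6,7,0],[0,0,0],0],[[-6,7,0],[0,0,0],0],[[-6,7,0],[0,0,0],0],[[-6,7,0],[0,0,0],0],[[-6,7,0],[0,0,0],0],[[-6,7,0],[0,0,0],0],[[-6,7,0],[0,0,0],0],[[-4,7,0],[0,0,0],0],[[0,0,0],[0,0,0],0],[[0,0,0],[0,0,0],0]])

```text
clock: 31.62
tcp_pos: [0.5342, -0.1438, 0.1842]
ee_rot: [[0.0, 0.99, 0.139], [-0.0, 0.139, -0.99], [-1.0, 0.0, 0.0]]
contact_force: [-0.5, -0.2, 0.3]
gripper_width: 0.001
```

Run:
```python
from h import *
o=st();im,m=snap("wrist","w20")
for p in [(-70,30,40),(-34,66,10),(26,-60,20),(60,-62,10)]:
    w=c2w(*p[:2]);print(p,np.round(proj("wrist",[w[0]/1000,w[1]/1000,p[2]/1000],m)))
cv2.imwrite("pics/w20c.png",cv2.resize(im[10:190,250:450],None,fx=3.3,fy=3.3,interpolation=cv2.INTER_CUBIC))
```

```text
t31.62 tcp [ 534.2 -143.8  184.2] yaw -82.02 F [-0.5 -0.2  0.3] w 0.001 q [-0.28  0.38  1.83 -0.    0.94  1.15]
(-70, 30, 40) [325. 202.]
(-34, 66, 10) [286. 154.]
(26, -60, 20) [434.  85.]
(60, -62, 10) [436.  42.]
```

View pics/w20c.png

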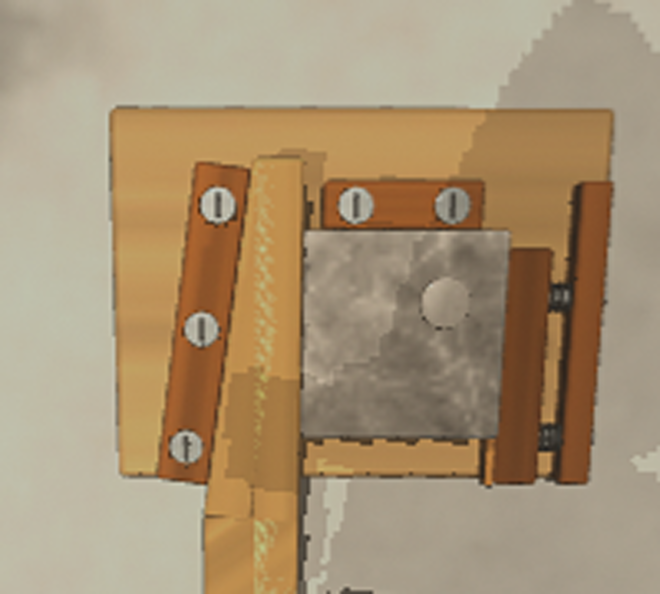

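```bash
python3 - <<'E'
from h import *
def g(name,pts,f,off,z=.02):
    m=cams.camera_model("wrist");m['pose']=np.load(f"pics/{name}_pose.npy")
    return [np.round(w2c(onz("wrist",np.array(p)/f+off-.35,z,m)[:2]*1000),1) for p in pts]
print("free",g("w5",[(275,437),(275,488)],5.5,np.array([280,90])))
print("now",g("w20",[(543,380),(567,380)],3.3,np.array([250,10])), "jaw back/rail inner at top")
print("now",g("w20",[(550,270),(573,270)],3.3,np.array([250,10])))
print("nose,shoulder",g("w20",[(278,157),(228,516),(302,440),(300,200)],3.3,np.array([250,10]),.04))
print("block",g("w20",[(303,231),(510,231),(498,437),(302,437)],3.3,np.array([250,10]),.034))
E
python3 - <<'E'
import cv2
a=cv2.imread("pics/w20.png");cv2.imwrite("pics/w20d.png",cv2.resize(a[60:165,385:445],None,fx=8,fy=5.7,interpolation=cv2.INTER_CUBIC))
E
```

```text
free [array([ -3.6, -43.6]), array([ -3.6, -51.1])]
now [array([ -6.8, -46.1]), array([ -6.8, -52.3])] jaw back/rail inner at top
now [array([ 20.7, -45.9]), array([ 20.7, -51.7])]
nose,shoulder [array([45.5, 23.8]), array([-38.8,  35.6]), array([-19.7,  17.3]), array([36.2, 18.6])]
block [array([29.5, 17.5]), array([ 29.6, -32.1]), array([-19.7, -32.3]), array([-19.8,  17. ])]
```

View pics/w20d.png

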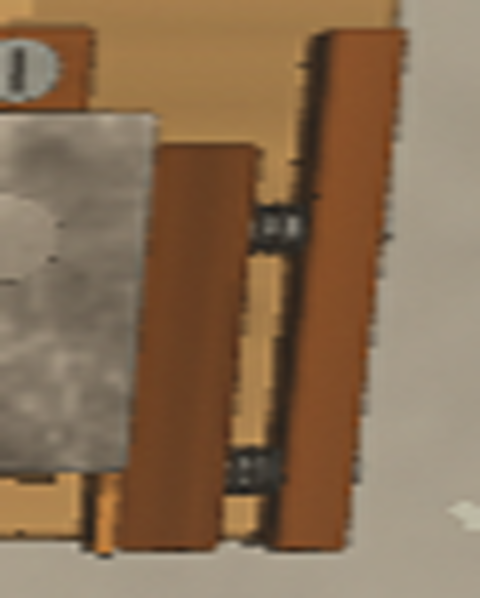

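Run:
```python
from h import *
def prof(name,x,z=.02):
    m=cams.camera_model("wrist");m['pose']=np.load(f"pics/{name}_pose.npy")
    im=cv2.imread(f"pics/{name}.png").astype(np.float32)
    ys=np.arange(-62.5,-38,.5);acc=np.zeros((len(ys),3))
    for xx in np.arange(x-2,x+2.1,.5):
        P=np.array([proj("wrist",np.append(c2w(xx,y)/1000,z),m) for y in ys]).astype(np.float32)
        acc+=cv2.remap(im,P[:,0].reshape(-1,1),P[:,1].reshape(-1,1),cv2.INTER_LINEAR)[:,0]
    return ys,acc/9
for x in (0,4):
  ys,a=prof("w5",x);_,b=prof("w20",x)
  for y,p,q in zip(ys,a,b): print(x,y,p.round().astype(int),q.round().astype(int))
```

```text
0 -62.5 [68 80 88] [136 154 164]
0 -62.0 [69 81 89] [137 154 165]
0 -61.5 [71 83 92] [137 154 164]
0 -61.0 [ 92 106 115] [132 150 160]
0 -60.5 [100 116 129] [115 133 146]
0 -60.0 [ 83 105 126] [ 84 105 126]
0 -59.5 [ 60  95 139] [ 55  83 121]
0 -59.0 [ 36  87 157] [ 36  71 122]
0 -58.5 [ 39  90 159] [ 38  73 125]
0 -58.0 [ 40  92 161] [ 39  75 127]
0 -57.5 [ 40  93 162] [ 40  76 128]
0 -57.0 [ 41  94 164] [ 40  77 129]
0 -56.5 [ 41  95 166] [ 41  77 130]
0 -56.0 [ 41  95 167] [ 40  77 131]
0 -55.5 [ 41  96 168] [ 40  77 131]
0 -55.0 [ 42  98 169] [ 40  78 132]
0 -54.5 [ 42  98 169] [ 40  78 132]
0 -54.0 [ 42  97 169] [ 40  78 131]
0 -53.5 [ 41  96 167] [ 40  75 126]
0 -53.0 [ 40  90 156] [ 38  69 115]
0 -52.5 [ 37  80 136] [35 58 93]
0 -52.0 [30 57 91] [32 48 71]
0 -51.5 [26 41 60] [29 39 53]
0 -51.0 [27 46 68] [31 44 59]
0 -50.5 [ 48  82 115] [37 56 75]
0 -50.0 [ 78 135 179] [ 52  84 113]
0 -49.5 [ 90 152 198] [ 66 110 146]
0 -49.0 [ 97 162 209] [ 75 124 163]
0 -48.5 [ 95 158 206] [ 75 125 164]
0 -48.0 [ 93 156 204] [ 74 123 162]
0 -47.5 [ 92 155 202] [ 73 121 160]
0 -47.0 [ 92 154 
[... 1646 characters left out ...]
160 206] [ 75 124 164]
4 -47.5 [ 95 159 204] [ 74 122 161]
4 -47.0 [ 94 158 203] [ 71 117 155]
4 -46.5 [ 94 157 203] [ 58  95 130]
4 -46.0 [ 94 157 203] [40 67 98]
4 -45.5 [ 94 158 204] [36 62 98]
4 -45.0 [ 95 160 205] [ 34  61 101]
4 -44.5 [ 95 160 206] [ 34  63 103]
4 -44.0 [ 66 115 160] [ 35  64 105]
4 -43.5 [ 28  58 102] [ 36  66 108]
4 -43.0 [ 33  70 123] [ 36  66 108]
4 -42.5 [ 36  78 134] [ 36  65 107]
4 -42.0 [ 36  79 134] [ 35  64 105]
4 -41.5 [ 37  81 138] [ 35  63 104]
4 -41.0 [ 38  82 142] [ 35  62 103]
4 -40.5 [ 38  81 141] [ 35  62 103]
4 -40.0 [ 38  81 138] [ 35  62 104]
4 -39.5 [ 37  80 135] [ 35  63 105]
4 -39.0 [ 36  79 134] [ 35  63 106]
4 -38.5 [ 36  79 134] [ 35  64 107]
```

Run:
```python
from h import *
print(arm.sign_off());st()
```

```text
the job is handed in; nothing more can be done
None
the job is handed in; nothing more can be done
```

The steel block is locked in the clamp, and I handed the job in about 32 s into the 64 s limit.

- **Block:** I set it on the base and slid it until I felt both the end stop and the side jaw, then let go. The wrist picture showed it square in the corner.
- **Wedge:** I slid it in thin end first until it touched. I then let go and drove it with the closed fingers, the push rising to about 11 N.

**Final check** (arm clear, one wrist picture):
- The jaw is pressed about 2.3 mm (1.5 mm is well tight, 2.5 mm is the hard stop). This comes from comparing its back edge before and after.
- The wedge tail sits about 5 mm past its nominal home, which fits that reading.
- The block is still parallel to the end stop.

**Disagreements and gaps:**
- A rougher first reading of the jaw gap suggested only about 1.2 mm. The brightness comparison, where the fixed rail edges lined up in both pictures, replaced it.
- The push stayed below the suggested 15 N because the wedge was already past its home position.
- I did not take a final picture of the other things; the arm never touched or came near them.

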